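# Unload a staining dish from the shaker with a spatula

## Task

Slide the spatula under the white staining dish in the shaker's nest, lift it out on the blade without touching it with the fingers, and lower it centrally onto the two rails of the pink stand so that the blade sinks between them and comes away free. Lay the spatula flat on the bench, then take the dish by its long sides with the fingers and set it down flat near the middle of the blue tray. Keep the dish upright, do not drop it, and leave the bottle, the jar and the orange box where they are.

Things in the scene. Friction and masses are not known exactly. Their poses are not given: they have to be found in the camera images.
- nest (a point): Centre of the nest floor, on the shaker's platform. x points level from the nest's open front to its rear fence, z up. The dish lies here, length along x. Rear fence: face at x = 47 mm, 18 mm high; it keeps the dish from sliding back. Side fences: inner faces at y = +-35 mm, 16 mm high, no room for fingers. The platform runs on in front to x = -68 mm and ends there.
- dish_centre (a point): Centre of the white staining dish with violet slides (loose, about 0.2 kg), half-way up: 90 mm long (x), 64 wide (y), 24 high; underside 12 mm below. The underside is flat for the middle 62 mm; each end is bevelled below, rising 6 mm over the last 14, so a blade kept down on the platform can be pushed under: the dish backs onto the rear fence, tips and climbs onto the blade.
- spatula_grip (a point): Middle of the grip of the loose spatula (0.13 kg): a blue square handle, 18 mm wide and high, from 65 mm behind to 45 mm ahead of this point. x points to the blade tip, z up when lying. Dark steel blade 110 x 38 x 2 mm from x = 70 to 180 mm, its underside 25 mm below this point; a cranked neck joins them. It lies flat on its blade on the bench, this point 25 mm up.
- spatula_tip (a point): Middle of the blade's front edge, on its underside. Same axes as spatula_grip; 180 mm ahead and 25 mm below it.
- stand_top (a point): Fixed pink stand: two parallel upright walls (rails) 100 mm long on a 6 mm base plate. This point is midway between them at their top edges, 70 mm above the bench. x runs along the rails away from the robot, z up. Rails 5 mm thick, gap 48 mm, open at front and rear and down to the base plate; 58 mm over the outer faces, so the dish lying along x overhangs both.
- tray_in (a point): Centre of the inner floor of the blue tray (fixed), 5 mm above the bench. Open top, 170 mm (x) by 150 mm (y) inside, walls 30 mm above the bench.
- wash_bottle: White bottle with a blue cap, diameter 60 mm, 150 mm high, loose. Origin at the centre of its underside. Leave it alone.
- reagent_jar: Amber jar with a blue lid, diameter 50 mm, 70 mm high, loose. Origin at the centre of its underside. Leave it alone.
- tip_box: Orange box, 80 x 110 x 50 mm, loose. Origin at the centre of its underside. Leave it alone.
- shaker: Fixed platform shaker, white and grey, 220 x 160 mm, platform top 60 mm above the bench, with a raised rear housing up to 100 mm. Origin at the centre of its underside, same axes as nest.

How it is judged:
On the way, in this order (a step that is already met when the one before it is completed fails the run):
1. the dish is lifted at least 25 mm off the nest on the spatula, the fingers not touching it (z of dish_centre in the frame of nest above 0.037 m and contact force between spatula and dish above 0.3 N and contact force between the fingers and dish below 0.05 N), for 0.2 s.
2. the dish lies level on both rails of the stand, within 25 mm along and 12 mm across of its middle, touched by neither spatula nor fingers (x of dish_centre in the frame of stand_top between -0.025 and 0.025 m and y of dish_centre in the frame of stand_top between -0.012 and 0.012 m and z of dish_centre in the frame of stand_top between 0.008 and 0.016 m and angle between dish_centre's own z axis and vertical below 0.06 rad and linear speed of dish below 0.03 m/s and contact force between each of the fingers, spatula and dish below 0.05 N), for 0.2 s.
3. the spatula lies on the bench, let go, while the dish still waits on the stand (height (world z) of spatula_grip between 0.01 and 0.035 m and height (world z) of spatula_tip between -0.01 and 0.012 m and contact force between the fingers and spatula below 0.05 N and linear speed of spatula below 0.03 m/s and z of dish_centre in the frame of stand_top below 0.018 m and horizontal distance between dish_centre and stand_top below 0.04 m), for 0.2 s.
4. the dish is lifted off the stand in the fingers (z of dish_centre in the frame of stand_top above 0.03 m and contact force between the fingers and dish above 1 N), for 0.1 s.
At the end, for the whole second after the job is handed in: The dish lies released, at rest and flat (tilt under 0.06 rad) on the floor of the blue tray, its centre within 35 mm of the tray's middle; the spatula lies flat on the bench, released; bottle, jar and orange box stand within 30 mm of where they were (horizontal distance between dish_centre and tray_in below 0.035 m and z of dish_centre in the frame of tray_in between 0.009 and 0.015 m and angle between dish_centre's own z axis and vertical below 0.06 rad and linear speed of dish below 0.02 m/s and contact force between each of the fingers, spatula and dish below 0.05 N and height (world z) of spatula_grip between 0.01 and 0.035 m and height (world z) of spatula_tip between -0.01 and 0.012 m and contact force between the fingers and spatula below 0.05 N and linear speed of spatula below 0.03 m/s and distance of each of wash_bottle, reagent_jar, tip_box from where it was at the start of the episode below 0.03 m); the robot touches nothing.
It fails at once if the dish is tipped by more than 0.45 rad (angle between dish_centre's own z axis and vertical above 0.45 rad).
It fails at once if the dish is dropped (falls free faster than 0.5 m/s, a fall of over 13 mm) (contact force between each of the fingers, spatula and dish below 0.05 N and linear speed of dish above 0.5 m/s).
It fails at once if a bystander is displaced by more than 30 mm or tipped over (distance of any of wash_bottle, reagent_jar, tip_box from where it was at the start of the episode above 0.03 m or angle between any of wash_bottle, reagent_jar, tip_box's own z axis and vertical above 0.5 rad).
It also fails if it takes over 67 s, if anything falls off the work surface, if the arm or the gripper's body presses on something with over 40 N, if the wrist force passes 120 N, or if a joint passes its speed limit or range.

## Robot

A 6-joint arm with a two-finger parallel gripper is mounted at the origin on the work surface. World frame = base frame: x ahead of the robot, y to its left, z up, the work surface at z = 0. Lengths are in m, angles in rad, forces in N, time in s.
With the tool pointing down it reaches from about 0.275 to 0.725 m from the base axis. Payload 15.9 kg.
Tool frame: the origin (TCP) lies on the centre line of the jaws, within the pads' length; the fingertips stand 8 mm ahead of it and the grasp point (between the pads) lies 11 mm behind it; z points along the fingers, y is the direction in which the jaws open and shut (so a half turn about z gives the same grasp; the last joint's range is limited). The gripper opens to 85 mm and grips with 20 to 120 N. Pads are 22 mm wide; open, the fingers measure 114 mm over their backs; the gripper's body (76 mm by 85 mm) begins 54 mm behind the grasp point. The pads swing forward as they close: fully open they stand 13 mm farther back than shut.
Start: joints at [1.126, 0.213, -0.034, 1.323, 0, 1.571], TCP at [0.215, 0.451, 0.207] pointing down, gripper open.
Joint ranges: [-2.98, 2.98], [-0.74, 1.72], [-1.14, 1.35], [-2.1, 2.04], [-1.57, 1.44], [-3.14, 3.14]. Speed limits (rad/s): [1.89, 1.89, 2.39, 2.57, 3.14, 3.14].

## Interface

Orientations are given as a 3x3 rotation matrix whose columns are the frame's x, y, z axes.
In Python, from bench import robot gives the robot as it stands.
- The arm moves only by the tool move_arm, never from a script. Its arguments are lists of equal length, an entry for each row: "travel": the shift along the tool's x, y, z in m, a list of three; "spin": the turn about the tool's z in rad. A call has 1 to 8 rows; each row is the pose to reach, as a shift and turn from the pose commanded when the call began, along the tool's axes at that moment; what a row does not reach only later rows make up. A row lasts 1/12 s, in which the tool goes at most 41.7 mm and 7.16 degrees, less where a joint would pass 70% of its speed; a pose out of reach is approached as far as the arm can. A call with a gripper value outside its range is refused whole. "gripper" is the opening, from 0 (shut) to 1 (fully open), set as the call begins (left out, the last holds). The fingers move at their own pace and stop on an object; the grip force is fixed at half the most. Time passes only in rows, so rows that repeat a pose let the fingers close. It gives the time, the measured TCP pose, the force and the opening at its end, in the units of the state.
- robot.observe(): the state, without advancing time (a new reading comes with each control period).
- robot.get_image(name): name is "scene" or "top" or "wrist"; returns a dict with "pixels" (420x560x3 uint8, red, green, blue), "fx", "fy", "cx", "cy" (pixels), "R" (3x3) and "t" (3): a world point X has camera coordinates R X + t. Camera axes: x right, y down, z forward; pixel columns grow to the right and rows downward; lengths in m; the calibration is good to about 2 mm. The wrist camera is an equidistant fisheye: a pixel r from the principal point sees the ray r / f radians off the axis. A picture is of the moment at which its call begins. There is no depth.
- robot.sign_off(): hands the job in, once; it reports no verdict.
The state is a dict: "clock": time; "qpos": joint angles; "dq": joint speeds; "joint_efforts": joint torques, N m; "tcp_pos": TCP position; "tool_rot": TCP orientation; "ft_force": force on the tool from outside, world axes, zero at the start; "ft_torque": the same for the moment, N m; "gripper_width": finger opening in m.
Only numpy, scipy, OpenCV 4.12 (cv2) and the standard library are available. Lean on these libraries where they do the work, as an engineer would, in place of code of your own. Each camera call takes 0.05 s, during which the arm holds its last target.

## Working session

There is one attempt and no reset: what is moved stays moved. The work goes in short steps, Python scripts to look and compute and a tool call to move; the robot and the scene stay as the last step left them, time stands still between calls to the robot, and variables do not carry over. Pictures are saved under pics/ and viewed, and the job is handed in when it is done.

Besides the shell and the picture viewer there is one more tool, called after "Request:" as name(argument=value, ...) on one line, values as JSON. move_arm: Moves the arm, as the interface text tells. Its arguments: {"type":"object","properties":{"travel":{"type":"array"},"spin":{"type":"array"},"gripper":{"type":"number"}},"required":["travel","spin"]}

```bash
ls; mkdir -p pics; python3 - <<'E'
from bench import robot
import cv2,numpy as np
s=robot.observe()
for k,v in s.items(): print(k,np.round(v,4).tolist())
for n in ["scene","top","wrist"]:
    im=robot.get_image(n); cv2.imwrite(f"pics/{n}0.png",im["pixels"][:,:,::-1])
    print(n,im["fx"],im["fy"],im["cx"],im["cy"],np.round(im["R"],4).tolist(),np.round(im["t"],4).tolist())
E
```

```text
pics
clock 0.0
qpos [1.126, 0.2133, -0.035, 1.3235, 0.0, 1.5708]
dq [0.0001, -0.0009, 0.0008, 0.0009, -0.0003, -0.0003]
joint_efforts [0.0024, -68.616, 48.7116, 0.018, 0.0002, 0.0]
tcp_pos [0.215, 0.451, 0.2061]
tool_rot [[-0.9027, 0.4303, -0.0005], [0.4303, 0.9027, -0.001], [0.0, -0.0011, -1.0]]
ft_force [0.8152, -0.8112, -0.5876]
ft_torque [0.0117, -0.0155, -0.018]
gripper_width 0.0853
scene 537.5662012607942 537.5662012607942 285.2750689954068 205.22018443154676 [[0.6929, 0.721, -0.0052], [0.4332, -0.4219, -0.7965], [-0.5765, 0.5496, -0.6047]] [-0.3999, -0.2212, 1.5923]
top 512.7488299464873 512.7488299464873 282.7419282150562 207.97114394762724 [[-0.0876, -0.9961, -0.0056], [-0.9743, 0.0869, -0.208], [0.2076, -0.0128, -0.9781]] [0.0514, 0.5979, 1.235]
wrist 325.19226210127806 325.19226210127806 282.2257948955618 211.02839063461184 [[0.4297, 0.903, -0.0006], [0.8607, -0.4094, 0.3028], [0.2731, -0.1306, -0.9531]] [-0.4992, -0.0385, 0.3801]
```

View pics/scene0.png

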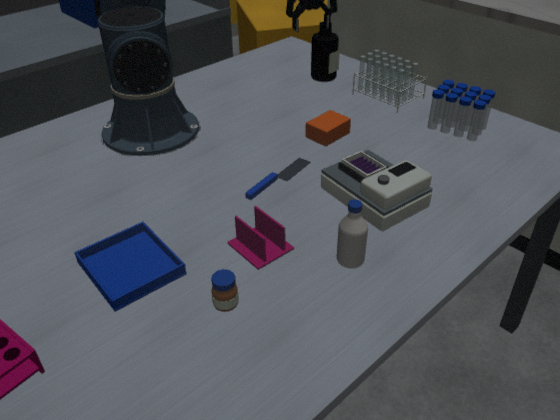

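View pics/top0.png

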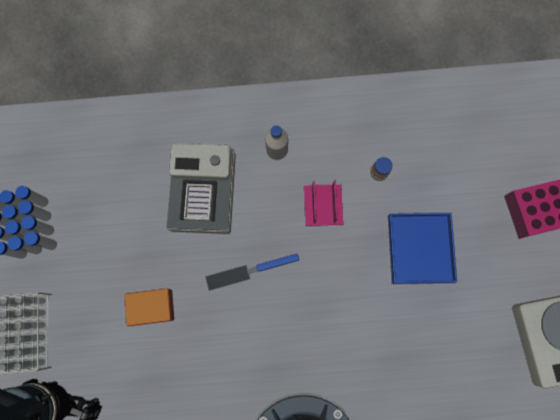

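View pics/wrist0.png

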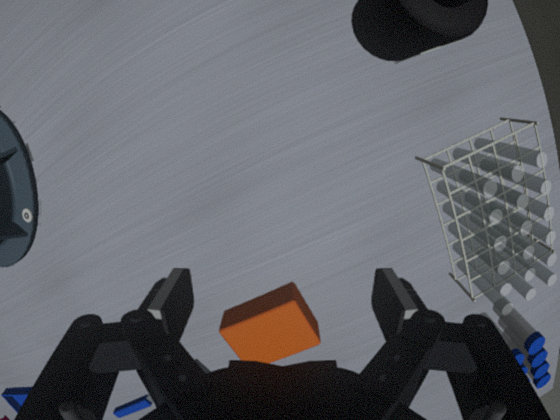

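```bash
cat > h.py <<'E'
from bench import robot
import cv2,numpy as np
def proj(im,X,fish=False):
    X=np.atleast_2d(X); c=X@np.array(im["R"]).T+np.array(im["t"])
    if fish:
        r=np.hypot(c[:,0],c[:,1]); th=np.arctan2(r,c[:,2]); k=th/np.maximum(r,1e-9)
        return np.c_[im["fx"]*k*c[:,0]+im["cx"],im["fy"]*k*c[:,1]+im["cy"]]
    return np.c_[im["fx"]*c[:,0]/c[:,2]+im["cx"],im["fy"]*c[:,1]/c[:,2]+im["cy"]]
def back(im,uv,z,fish=False):
    uv=np.atleast_2d(uv).astype(float); a=(uv[:,0]-im["cx"])/im["fx"]; b=(uv[:,1]-im["cy"])/im["fy"]
    if fish:
        r=np.hypot(a,b); s=np.sin(r)/np.maximum(r,1e-9); d=np.c_[a*s,b*s,np.cos(r)]
    else: d=np.c_[a,b,np.ones(len(a))]
    R=np.array(im["R"]); o=-R.T@np.array(im["t"]); d=d@R
    return o+d*((z-o[2])/d[:,2])[:,None]
def crop(im,x0,y0,w,h,s,fn):
    p=im["pixels"][y0:y0+h,x0:x0+w,::-1]; cv2.imwrite(fn,cv2.resize(p,None,fx=s,fy=s,interpolation=cv2.INTER_CUBIC))
def box(x,y,yaw,x0,x1,y0,y1,z):
    c,s=np.cos(yaw),np.sin(yaw)
    return np.array([[x+c*a-s*b,y+s*a+c*b,z] for a,b in [(x0,y0),(x1,y0),(x1,y1),(x0,y1)]])
def draw(img,p,col,s=1,o=(0,0)):
    q=((np.array(p)-np.array(o)+.5)*s-.5)
    cv2.polylines(img,[np.round(q*8).astype(np.int32)],True,col,1,cv2.LINE_AA,3)
E
python3 - <<'E'
from h import *
t=robot.get_image("top"); s=robot.get_image("scene")
np.save("top.npy",t,allow_pickle=True); np.save("scene.npy",s,allow_pickle=True)
crop(t,110,120,200,150,4,"pics/t_l.png"); crop(t,290,130,180,160,4,"pics/t_r.png"); crop(t,110,230,200,110,4,"pics/t_b.png")
crop(s,230,100,210,150,3.8,"pics/s_r.png")
E
```

```text
(no output)
```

View pics/t_l.png

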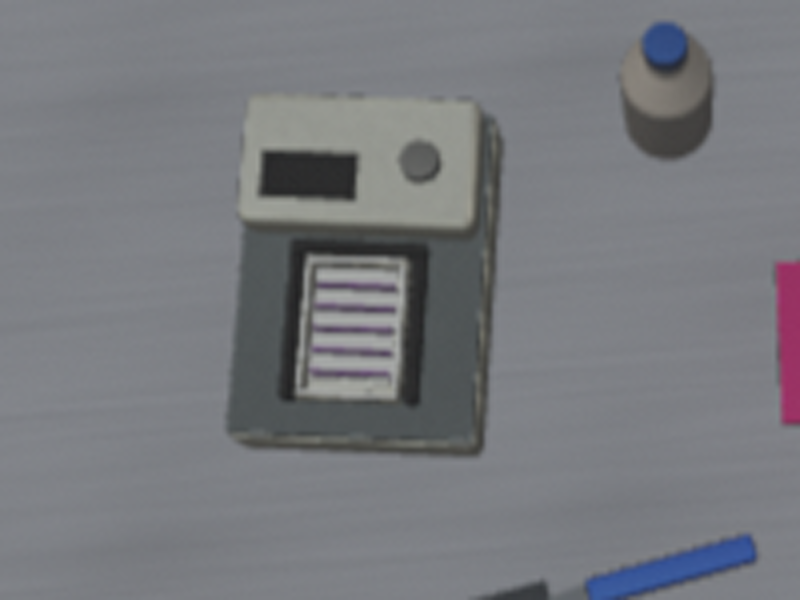

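View pics/t_r.png

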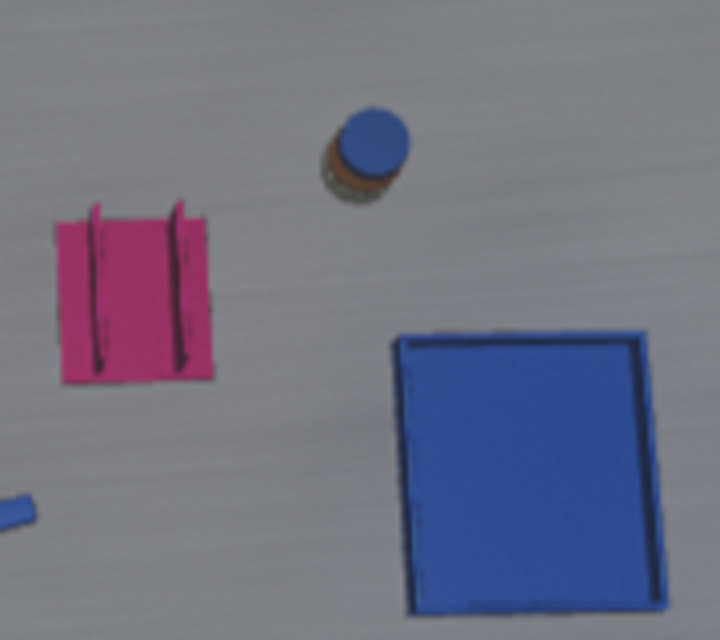

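View pics/s_r.png

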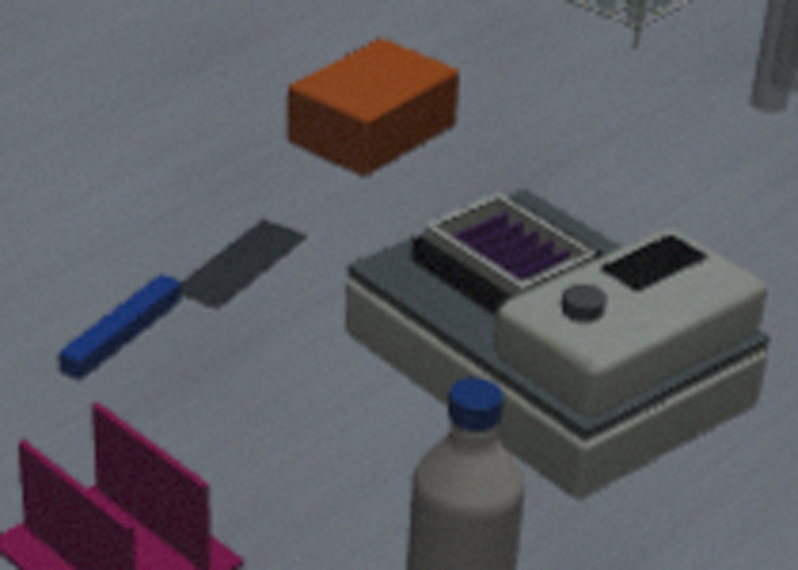

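The top crop shows the shaker (dish in nest around px 198,202, open side toward the robot), the stand at (323,205), the tray at (423,248) and the spatula with its tip to the left.

View pics/t_b.png

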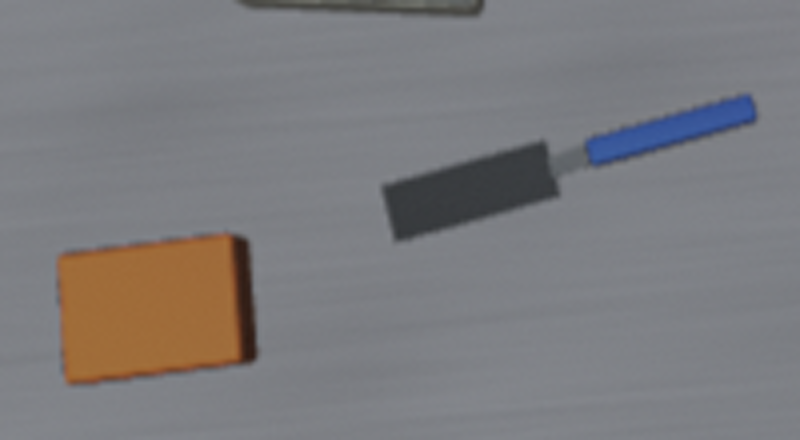

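```bash
cat > fit.py <<'E'
from h import *
t=np.load("top.npy",allow_pickle=True).item(); s=np.load("scene.npy",allow_pickle=True).item()
def P(c,o): return (np.array(c,float)+.5)/4-.5+np.array(o)
def rep(n,c,o,z):
    X=back(t,P(c,o),z); m=X.mean(0)
    e1=X[1]-X[0]+X[2]-X[3]; e2=X[2]-X[1]+X[3]-X[0]
    print(n,np.round(m[:2],4),"edge1 len %.4f yaw %.2f"%(np.linalg.norm(e1)/2,np.degrees(np.arctan2(e1[1],e1[0]))),"edge2 len %.4f yaw %.2f"%(np.linalg.norm(e2)/2,np.degrees(np.arctan2(e2[1],e2[0]))))
L=(110,120);Rr=(290,130);B=(110,230)
rep("blade",[(383,186),(545,141),(558,195),(396,241)],B,.002)
rep("handle",[(586,141),(750,95),(757,120),(595,166)],B,.03)
rep("plate",[(57,222),(205,218),(214,379),(63,383)],Rr,.006)
rep("tray",[(393,338),(645,332),(667,607),(408,614)],Rr,.03)
rep("dish",[(303,255),(410,257),(403,400),(293,398)],L,.084)
rep("fence",[(291,241),(428,244),(420,404),(280,400)],L,.076)
rep("box",[(60,255),(232,235),(240,362),(67,383)],B,.05)
X=back(t,P([(228,432),(483,443)],L),.06); print("front",X)
print("cap",back(t,P([(665,45)],L),.15),"jar",back(t,P([(374,143)],Rr),.07))
E
python3 fit.py
```

```text
blade [0.4436 0.1562] edge1 len 0.1079 yaw -79.37 edge2 len 0.0361 yaw -170.31
handle [0.4679 0.0232] edge1 len 0.1075 yaw -79.29 edge2 len 0.0167 yaw -167.18
plate [ 0.6118 -0.1101] edge1 len 0.0990 yaw -93.53 edge2 len 0.1091 yaw 176.64
tray [ 0.4734 -0.3461] edge1 len 0.1630 yaw -93.61 edge2 len 0.1768 yaw 175.57
dish [0.6313 0.2089] edge1 len 0.0679 yaw -96.18 edge2 len 0.0916 yaw 173.63
fence [0.6366 0.2084] edge1 len 0.0873 yaw -96.58 edge2 len 0.1029 yaw 173.60
box [0.3851 0.3525] edge1 len 0.1063 yaw -88.35 edge2 len 0.0775 yaw -178.46
front [[0.57629828 0.2943148  0.06      ]
 [0.5550526  0.13465253 0.06      ]]
cap [[ 7.74405007e-01 -6.03201247e-04  1.50000000e-01]] jar [[ 0.68685175 -0.26721721  0.07      ]]
```

```bash
cat > ov.py <<'E'
from h import *
t=np.load("top.npy",allow_pickle=True).item(); s=np.load("scene.npy",allow_pickle=True).item()
d=np.radians
N=(0.6325,0.2075,d(-6.5)); S=(0.612,-0.110,d(-3.4)); T=(0.4734,-.3461,d(-4.4)); G=(.4664,.0332,d(100.65))
def polys():
    o=[]
    o.append((box(*N,-.068,-.0679,-.08,.08,.06),(0,255,0)))
    o.append((box(*N,-.045,.047,-.035,.035,.076),(0,255,255)))
    o.append((box(*N,-.045,.045,-.032,.032,.084),(0,0,255)))
    for y in (-.029,.024): 
        o.append((box(*S,-.05,.05,y,y+.005,.07),(0,255,255))); o.append((box(*S,-.05,.05,y,y+.005,.006),(0,255,0)))
    o.append((box(*T,-.085,.085,-.075,.075,.005),(0,255,255)));o.append((box(*T,-.085,.085,-.075,.075,.03),(0,255,0)))
    o.append((box(*G,.07,.18,-.019,.019,.002),(0,255,255)));o.append((box(*G,-.065,.045,-.009,.009,.034),(0,0,255)))
    return o
def ov(im,x0,y0,w,h,k,fn):
    g=cv2.resize(im["pixels"][y0:y0+h,x0:x0+w,::-1],None,fx=k,fy=k,interpolation=cv2.INTER_CUBIC)
    g=cv2.convertScaleAbs(g,alpha=1.6)
    for p,c in polys(): draw(g,proj(im,p),c,k,(x0,y0))
    cv2.imwrite(fn,g)
if __name__=="__main__":
    ov(t,150,130,200,150,4,"pics/o1.png"); ov(t,290,150,180,145,4,"pics/o2.png")
    ov(s,220,130,210,150,3.8,"pics/o3.png"); ov(s,60,190,240,130,3.3,"pics/o4.png")
E
python3 ov.py
```

```text
(no output)
```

View pics/o1.png

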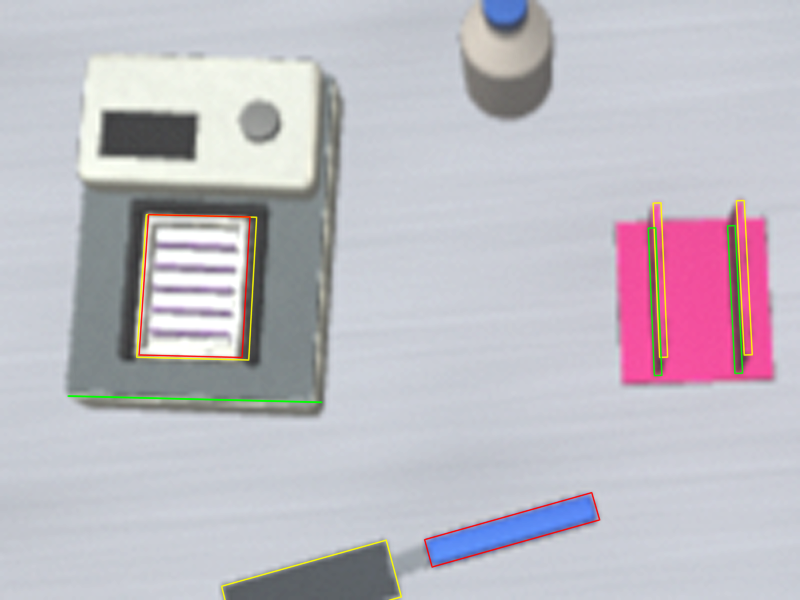

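View pics/o2.png

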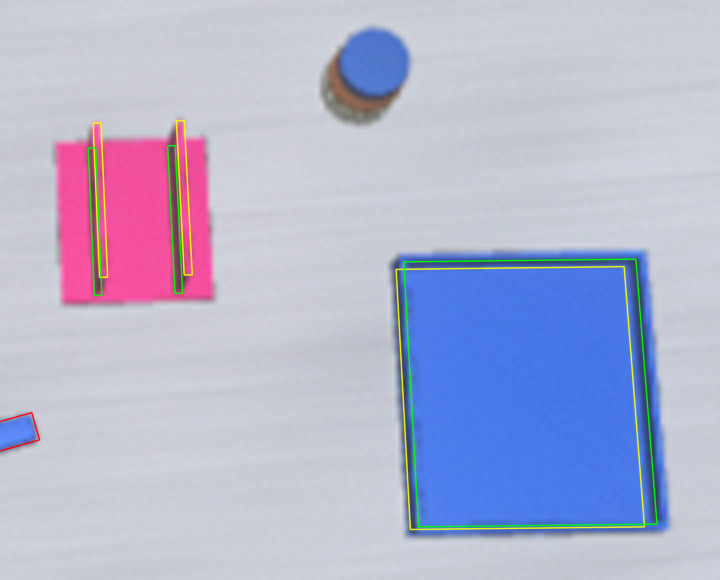

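View pics/o3.png

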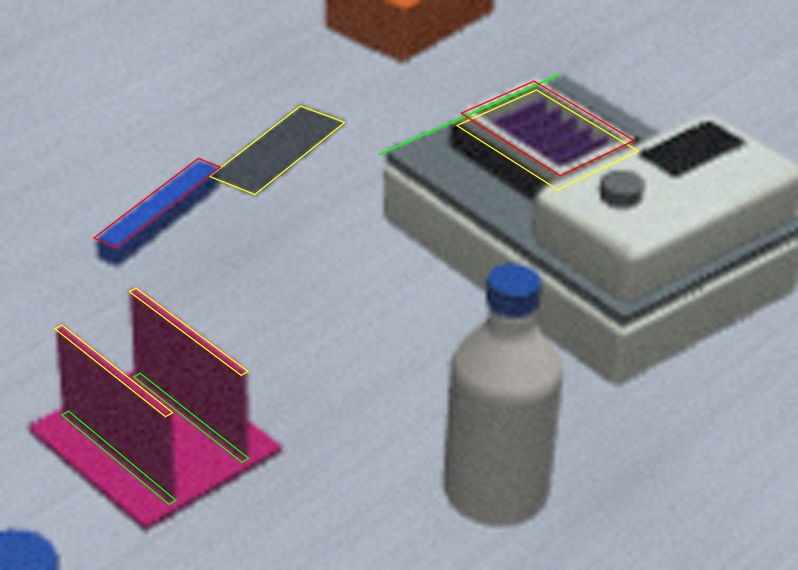

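View pics/o4.png

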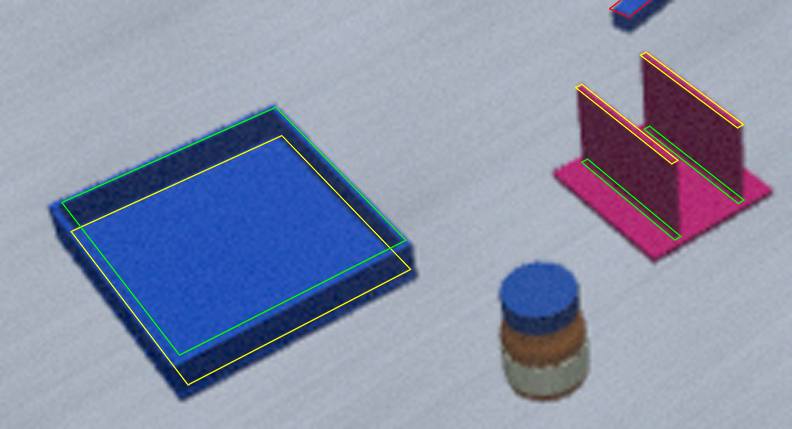

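```bash
cat > to.py <<'E'
import sys,numpy as np
from bench import robot
def st():
    s=robot.observe(); return np.array(s["tcp_pos"]),np.array(s["tool_rot"]),s
def to(x,y,z,uyaw):
    p,R,s=st()
    d=R.T@(np.array([x,y,z])-p)
    yaw=np.arctan2(R[1,0],R[0,0]); w=np.radians(uyaw)+np.pi
    sp=-((w-yaw+np.pi)%(2*np.pi)-np.pi)
    print("t %.2f tcp"%s["clock"],np.round(p,4),"uyaw %.2f"%(np.degrees(yaw)-180),"travel",np.round(d,4).tolist(),"spin %.4f"%sp,"w %.4f"%s["gripper_width"],"F",np.round(s["ft_force"],1),"M",np.round(s["ft_torque"],2),"q6 %.2f"%s["qpos"][5])
if __name__=="__main__": to(*map(float,sys.argv[1:]))
E
python3 to.py .4627 .0529 .12 100.65
```

```text
t 0.25 tcp [0.2151 0.4512 0.2064] uyaw -25.49 travel [-0.3949, -0.2529, 0.0865] spin -2.2015 w 0.0852 F [0.  0.4 0.2] M [-0.01 -0.03 -0.06] q6 1.57
```

Request:
move_arm(travel=[[-0.033, -0.021, 0.007], [-0.066, -0.042, 0.014], [-0.099, -0.063, 0.021], [-0.132, -0.084, 0.028], [-0.165, -0.105, 0.035], [-0.198, -0.126, 0.042], [-0.231, -0.147, 0.049], [-0.264, -0.168, 0.056]], spin=[-0.12, -0.24, -0.36, -0.48, -0.6, -0.72, -0.84, -0.96], gripper=0.7)

```text
clock: 0.92
tcp_pos: [0.3664, 0.2099, 0.1557]
tool_rot: [[-0.911, -0.412, 0.0], [-0.412, 0.911, 0.0], [-0.0, 0.0, -1.0]]
ft_force: [0.5, -0.4, 0.4]
gripper_width: 0.0595
```

```bash
python3 to.py .4627 .0529 .12 100.65
```

```text
t 0.92 tcp [0.3664 0.2099 0.1557] uyaw -335.67 travel [-0.0231, -0.1827, 0.0357] spin -1.3321 w 0.0595 F [ 0.5 -0.4  0.4] M [ 0.05 -0.05  0.04] q6 0.10
```

Request:
move_arm(travel=[[-0.005, -0.035, 0.006], [-0.01, -0.07, 0.012], [-0.015, -0.105, 0.018], [-0.02, -0.14, 0.024], [-0.023, -0.17, 0.03], [-0.023, -0.17, 0.03], [-0.023, -0.17, 0.03], [-0.023, -0.17, 0.03]], spin=[-0.12, -0.24, -0.36, -0.48, -0.6, -0.72, -0.84, -0.96])

```text
clock: 1.58
tcp_pos: [0.4562, 0.0647, 0.1256]
tool_rot: [[-0.228, -0.974, -0.001], [-0.974, 0.228, -0.0], [0.0, 0.001, -1.0]]
ft_force: [0.4, 0.1, -0.1]
gripper_width: 0.06
```

Request:
move_arm(travel=[[0, 0, 0], [0, 0, 0], [0, 0, 0], [0, 0, 0], [0, 0, 0]], spin=[-0.12, -0.24, -0.29, -0.29, -0.29])

```text
clock: 2.0
tcp_pos: [0.4561, 0.0655, 0.1259]
tool_rot: [[0.053, -0.999, -0.0], [-0.999, -0.053, -0.0], [0.0, 0.0, -1.0]]
ft_force: [0.4, 0.8, 0.3]
gripper_width: 0.0597
```

```bash
python3 to.py .4627 .0529 .12 100.65; python3 - <<'E'
from h import *
import ov
w=robot.get_image("wrist"); g=w["pixels"][:,:,::-1].copy()
g=cv2.convertScaleAbs(g,alpha=1.5)
for p,c in ov.polys(): draw(g,proj(w,p,True),c)
cv2.imwrite("pics/w1.png",g)
E
```

```text
t 2.00 tcp [0.4561 0.0655 0.1259] uyaw -266.96 travel [0.013, -0.006, 0.0059] spin -0.1327 w 0.0597 F [0.4 0.8 0.3] M [ 0.02 -0.02  0.02] q6 -1.48
```

View pics/w1.png

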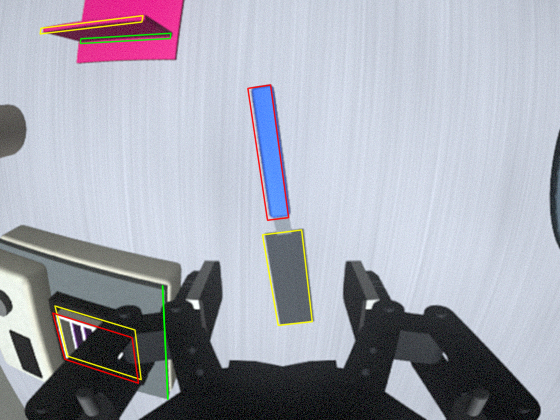

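Wrist view: the blade and handle sit within about 1 mm of my model (handle px 270,150; blade 288,275). I'll align and descend.

Request:
move_arm(travel=[[0.006, -0.003, 0.02], [0.013, -0.006, 0.05], [0.013, -0.006, 0.07], [0.013, -0.006, 0.07], [0.013, -0.006, 0.07]], spin=[-0.07, -0.13, -0.13, -0.13, -0.13])

```text
clock: 2.47
tcp_pos: [0.4621, 0.0529, 0.0558]
tool_rot: [[0.182, -0.983, -0.002], [-0.983, -0.182, -0.0], [-0.0, 0.002, -1.0]]
ft_force: [0.8, 0.1, -0.0]
gripper_width: 0.0598
```

```bash
python3 to.py .4627 .0529 .014 100.65
```

```text
t 2.47 tcp [0.4621 0.0529 0.0558] uyaw -259.49 travel [0.0001, -0.0007, 0.0418] spin -0.0024 w 0.0598 F [ 0.8  0.1 -0. ] M [ 0.01 -0.05 -0.01] q6 -1.64
```

Request:
move_arm(travel=[[0, -0.001, 0.02], [0, -0.001, 0.038], [0, -0.001, 0.042], [0, -0.001, 0.042]], spin=[-0.002, -0.002, -0.002, -0.002])

```text
clock: 2.8
tcp_pos: [0.4637, 0.0532, 0.0143]
tool_rot: [[0.186, -0.983, -0.001], [-0.983, -0.186, -0.0], [-0.0, 0.001, -1.0]]
ft_force: [-0.1, 0.1, -0.6]
gripper_width: 0.0597
```

Request:
move_arm(travel=[[0, 0, 0], [0, 0, 0], [0, 0, 0], [0, 0, 0], [0, 0, 0], [0, 0, 0]], spin=[0, 0, 0, 0, 0, 0], gripper=0)

```text
clock: 3.3
tcp_pos: [0.4639, 0.0531, 0.0142]
tool_rot: [[0.186, -0.983, 0.0], [-0.983, -0.186, 0.0], [0.0, -0.0, -1.0]]
ft_force: [-0.1, 0.5, 0.4]
gripper_width: 0.0003
```

```bash
python3 to.py .4627 .0529 .014 100.65
```

```text
t 3.30 tcp [0.4639 0.0531 0.0142] uyaw -259.27 travel [-0.0, 0.0013, 0.0002] spin 0.0013 w 0.0003 F [-0.1  0.5  0.4] M [ 0.01  0.01 -0.  ] q6 -1.64
```

```bash
cat > w.py <<'E'
import sys
from h import *
import ov
w=robot.get_image("wrist"); g=cv2.convertScaleAbs(w["pixels"][:,:,::-1].copy(),alpha=1.6)
cv2.imwrite(sys.argv[1],g)
s=robot.get_image("scene")
x,y=int(sys.argv[3]),int(sys.argv[4])
crop(s,x,y,200,150,4,sys.argv[2])
E
python3 w.py pics/w2.png pics/s2.png 190 100
```

```text
(no output)
```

View pics/w2.png

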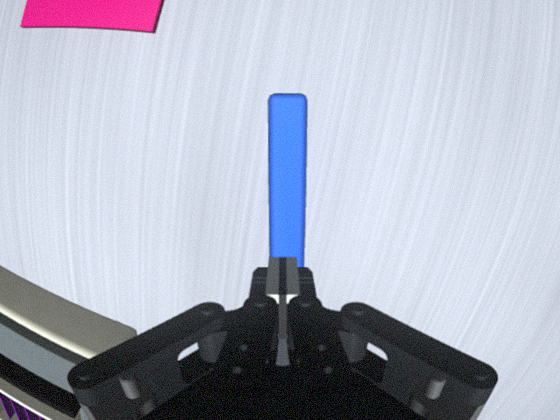

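View pics/s2.png

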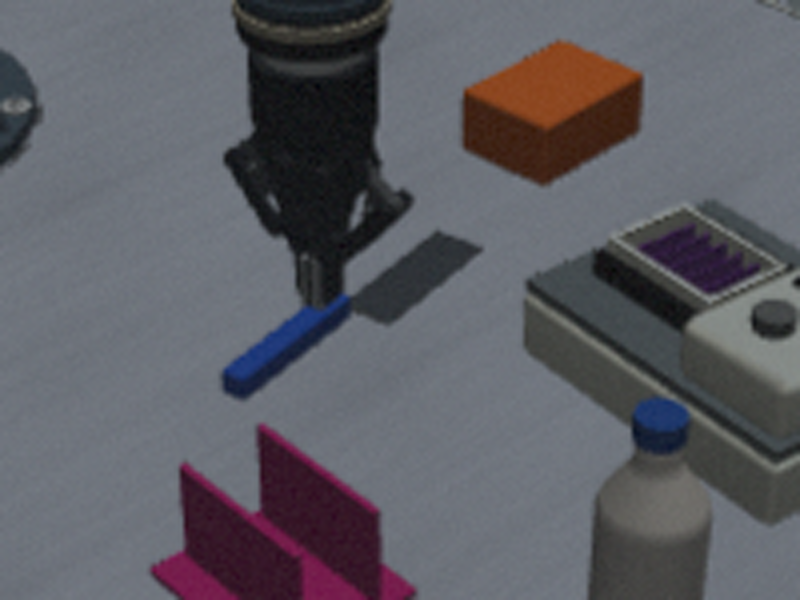

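```bash
python3 - <<'E'
from h import *
s=robot.get_image("scene");w=robot.get_image("wrist");t=robot.get_image("top")
p=[[.4639,.0531,z] for z in (.006,.014,.025,.04,.06)]
print((proj(s,p)-[190,100])*4); print(proj(w,p,True)); print(proj(t,p))
crop(s,240,150,80,60,10,"pics/s3.png"); crop(t,200,210,140,105,5.6,"pics/t3.png")
E
```

```text
[[317.1062205  345.33256977]
 [316.81016431 334.87888384]
 [316.3995941  320.38173025]
 [315.83310693 300.379179  ]
 [315.0656602  273.28078534]]
[[280.01830186 245.71838097]
 [279.93132575 251.41008476]
 [279.80057768 260.00883376]
 [279.59812473 273.4266058 ]
 [279.27486445 295.12118506]]
[[266.40607252 265.75968282]
 [266.29163273 265.45530788]
 [266.13203928 265.03083795]
 [265.91012669 264.44061814]
 [265.60627991 263.63247834]]
```

View pics/s3.png

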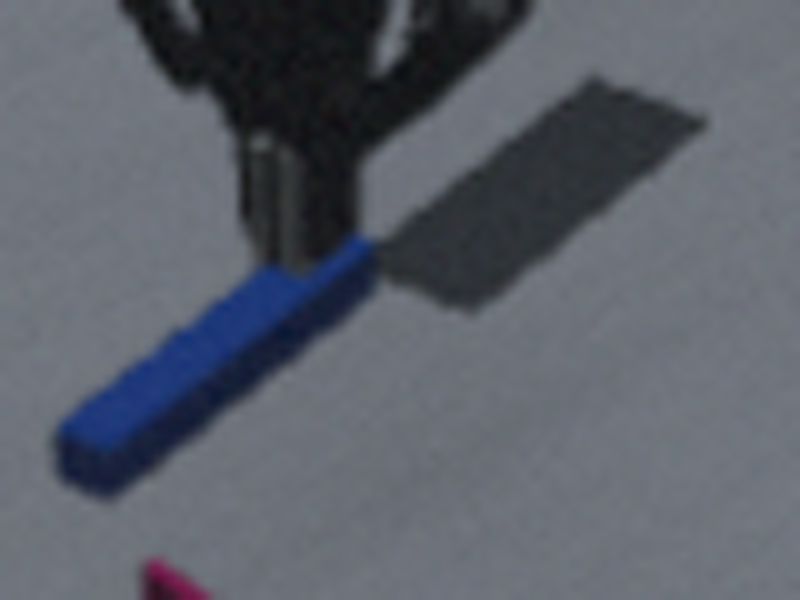

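View pics/t3.png

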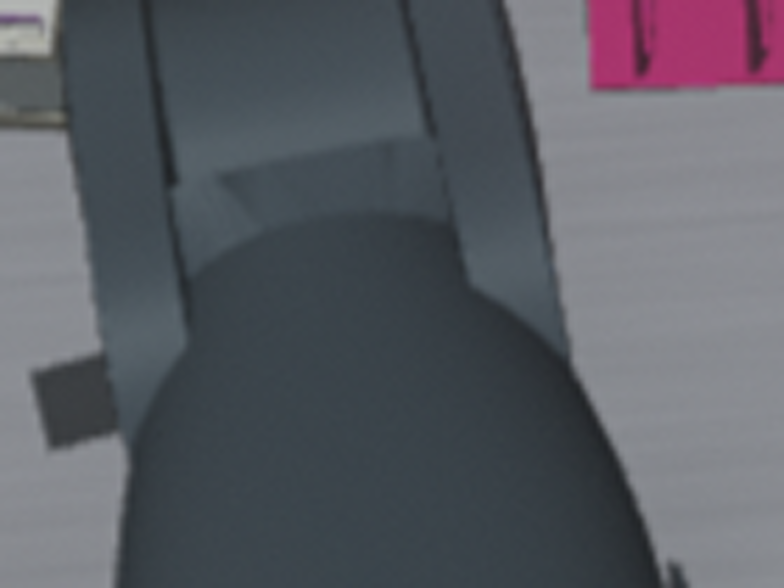

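```bash
python3 - <<'E'
from h import *
s=robot.get_image("scene");w=robot.get_image("wrist"); st=robot.observe(); R=np.array(st["tool_rot"]);p=np.array(st["tcp_pos"]);print(p)
for dz in (8,0,-8,-16,-20,-24,-30):
    q=[p+R@np.array([a,0,dz/1e3]) for a in (.011,-.011)]
    print(dz,proj(w,q,True).round(1).tolist(),((proj(s,q)-[240,150])*10).round().tolist())
crop(w,200,220,160,120,5,"pics/w3.png")
E
```

```text
[0.46376289 0.05308284 0.01388801]
8 [[280.2, 228.2], [280.2, 262.4]] [[266.0, 384.0], [318.0, 343.0]]
0 [[280.1, 233.3], [280.2, 268.5]] [[265.0, 358.0], [318.0, 317.0]]
-8 [[280.0, 238.9], [280.1, 275.2]] [[264.0, 332.0], [317.0, 291.0]]
-16 [[279.9, 244.9], [280.0, 282.4]] [[263.0, 305.0], [316.0, 264.0]]
-20 [[279.9, 248.2], [280.0, 286.2]] [[263.0, 292.0], [316.0, 251.0]]
-24 [[279.8, 251.5], [279.9, 290.2]] [[263.0, 278.0], [316.0, 238.0]]
-30 [[279.7, 256.9], [279.8, 296.4]] [[262.0, 258.0], [315.0, 217.0]]
```

View pics/w3.png

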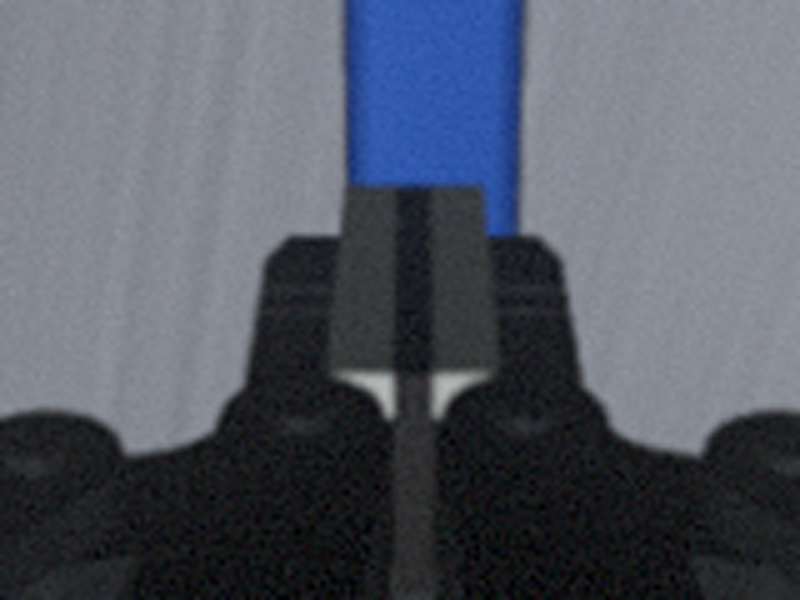

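The fingers closed above the handle. In both the wrist view (pad tips at row 257) and the scene view, the tips are at z≈0.04, about 25–30 mm behind where the tool description puts them. I'll reopen and go down in small steps, watching the force.

Request:
move_arm(travel=[[0, 0.001, 0], [0, 0.001, 0], [0, 0.001, 0], [0, 0.001, 0.002], [0, 0.001, 0.004], [0, 0.001, 0.004]], spin=[0, 0, 0, 0, 0, 0], gripper=0.6)

```text
clock: 4.15
tcp_pos: [0.4626, 0.0529, 0.0095]
tool_rot: [[0.186, -0.983, -0.0], [-0.983, -0.186, -0.0], [-0.0, 0.0, -1.0]]
ft_force: [-0.1, 0.4, -0.5]
gripper_width: 0.0507
```

```bash
python3 to.py .4627 .0529 .01 100.65; python3 w.py pics/w4.png pics/s4.png 190 100
```

```text
t 4.15 tcp [0.4626 0.0529 0.0095] uyaw -259.27 travel [-0.0, -0.0001, -0.0005] spin 0.0014 w 0.0507 F [-0.1  0.4 -0.5] M [ 0.02  0.03 -0.04] q6 -1.64
```

View pics/w4.png

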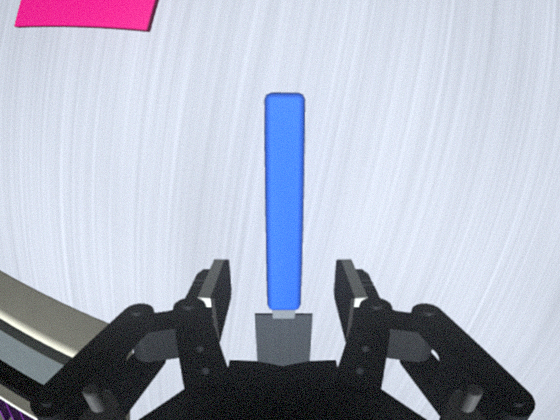

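View pics/s4.png

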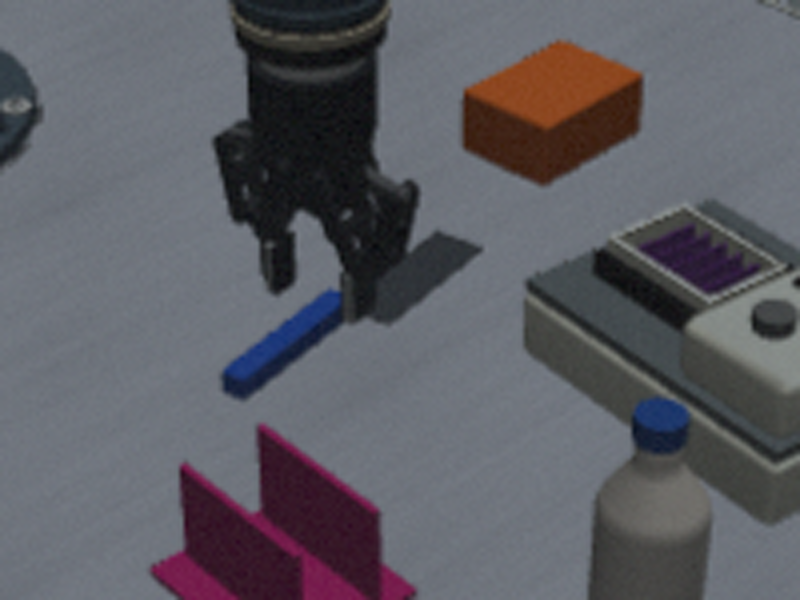

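Request:
move_arm(travel=[[0, 0, 0.005], [0, 0, 0.01], [0, 0, 0.015], [0, 0, 0.018], [0, 0, 0.018]], spin=[0, 0, 0, 0, 0])

```text
clock: 4.67
tcp_pos: [0.4622, 0.0528, -0.009]
tool_rot: [[0.186, -0.983, -0.001], [-0.983, -0.186, -0.0], [-0.0, 0.001, -1.0]]
ft_force: [0.5, -1.0, -0.0]
gripper_width: 0.0512
```

```bash
python3 to.py .4627 .0529 -.02 100.65; python3 w.py pics/w5.png pics/s5.png 190 100
```

```text
t 4.67 tcp [ 0.4622  0.0528 -0.009 ] uyaw -259.27 travel [0.0, -0.0005, 0.011] spin 0.0014 w 0.0512 F [ 0.5 -1.  -0. ] M [0.   0.07 0.  ] q6 -1.64
```

View pics/w5.png

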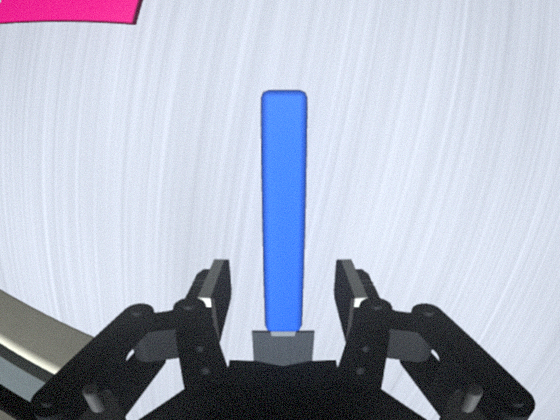

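View pics/s5.png

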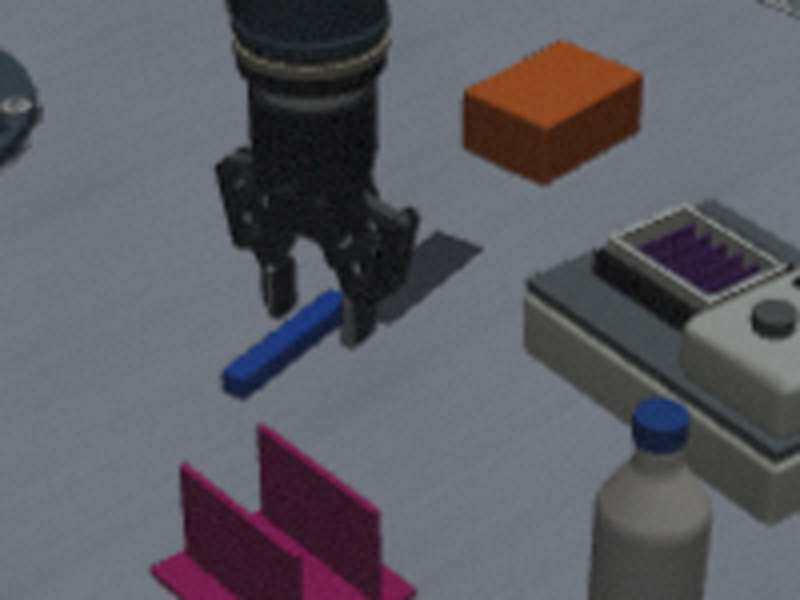

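Request:
move_arm(travel=[[0, 0, 0.004], [0, 0, 0.008], [0, 0, 0.009], [0, 0, 0.009]], spin=[0, 0, 0, 0])

```text
clock: 5.1
tcp_pos: [0.4625, 0.0529, -0.0175]
tool_rot: [[0.186, -0.983, -0.001], [-0.983, -0.186, -0.0], [-0.0, 0.001, -1.0]]
ft_force: [0.3, 0.5, -0.8]
gripper_width: 0.0514
```

Request:
move_arm(travel=[[0, 0, 0], [0, 0, 0], [0, 0, 0], [0, 0, 0], [0, 0, 0], [0, 0, 0]], spin=[0, 0, 0, 0, 0, 0], gripper=0)

```text
clock: 5.6
tcp_pos: [0.463, 0.0529, -0.0169]
tool_rot: [[0.186, -0.983, 0.0], [-0.983, -0.186, 0.0], [-0.0, -0.0, -1.0]]
ft_force: [0.7, -0.4, 3.1]
gripper_width: 0.017
```

```bash
python3 to.py .4627 .0529 -.02 100.65; python3 w.py pics/w6.png pics/s6.png 190 100
```

```text
t 5.60 tcp [ 0.463   0.0529 -0.0169] uyaw -259.27 travel [-0.0, 0.0003, 0.0031] spin 0.0014 w 0.0170 F [ 0.7 -0.4  3.1] M [ 0.1   0.08 -0.01] q6 -1.64
```

View pics/w6.png

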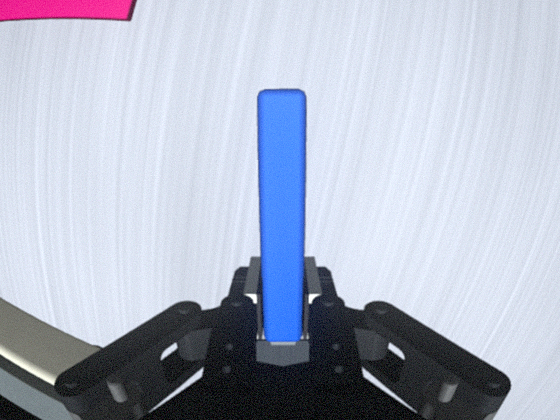

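View pics/s6.png

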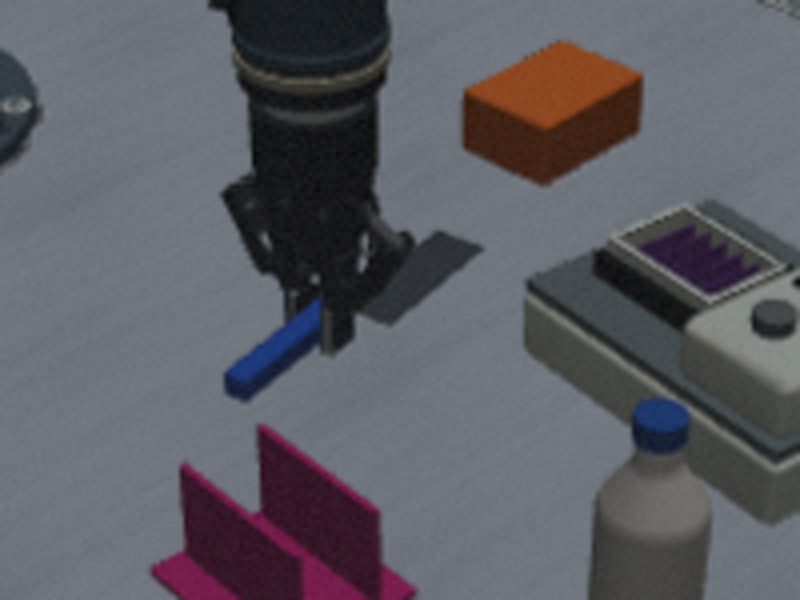

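Request:
move_arm(travel=[[0, 0, -0.005], [0, 0, -0.015], [0, 0, -0.035], [0, 0, -0.06], [0, 0, -0.09], [0, 0, -0.115], [0, 0, -0.12], [0, 0, -0.12]], spin=[0, 0, 0, 0, 0, 0, 0, 0])

```text
clock: 6.37
tcp_pos: [0.4639, 0.053, 0.1046]
tool_rot: [[0.186, -0.983, 0.003], [-0.983, -0.186, 0.0], [0.0, -0.003, -1.0]]
ft_force: [-0.2, -0.1, -2.0]
gripper_width: 0.0168
```

```bash
python3 to.py .41 .232 .103 -6.5; python3 w.py pics/w7.png pics/s7.png 190 70
```

```text
t 6.37 tcp [0.4639 0.053  0.1046] uyaw -259.27 travel [-0.1859, 0.0197, 0.0014] spin 1.8715 w 0.0168 F [-0.2 -0.1 -2. ] M [-0.08 -0.01  0.01] q6 -1.64
```

View pics/w7.png

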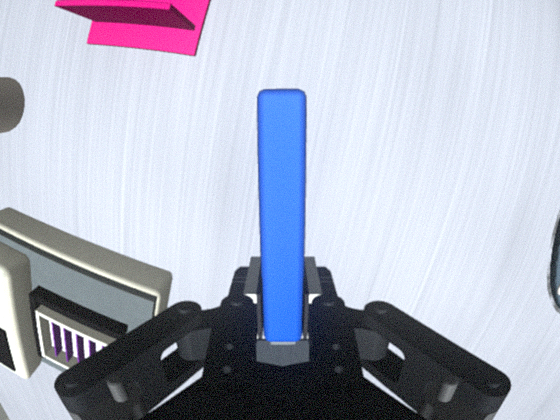

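View pics/s7.png

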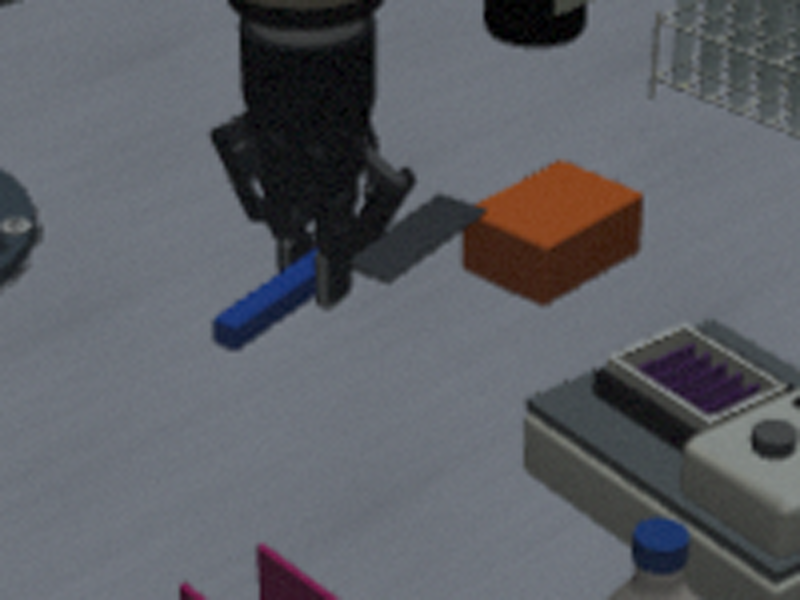

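Request:
move_arm(travel=[[-0.01, 0.001, 0], [-0.03, 0.003, 0], [-0.055, 0.006, 0], [-0.08, 0.008, 0], [-0.105, 0.011, 0], [-0.13, 0.014, 0], [-0.155, 0.016, 0], [-0.175, 0.018, 0]], spin=[0.06, 0.17, 0.29, 0.41, 0.53, 0.65, 0.77, 0.89])

```text
clock: 7.13
tcp_pos: [0.411, 0.2225, 0.1013]
tool_rot: [[-0.65, -0.76, -0.002], [-0.76, 0.65, -0.001], [0.002, 0.001, -1.0]]
ft_force: [0.9, -0.7, -1.8]
gripper_width: 0.0172
```

Request:
move_arm(travel=[[0, 0, 0], [0, 0, 0], [0, 0, 0], [0, 0, 0], [0, 0, 0], [0, 0, 0], [0, 0, 0], [0, 0, 0]], spin=[0.12, 0.24, 0.36, 0.48, 0.6, 0.72, 0.83, 0.93])

```text
clock: 7.8
tcp_pos: [0.4115, 0.221, 0.1012]
tool_rot: [[-0.998, 0.068, -0.003], [0.068, 0.998, -0.001], [0.002, -0.002, -1.0]]
ft_force: [-0.1, -0.8, -0.7]
gripper_width: 0.017
```

Request:
move_arm(travel=[[0, 0, 0], [0, 0, 0]], spin=[0.04, 0.04])

```text
clock: 7.97
tcp_pos: [0.4116, 0.221, 0.1014]
tool_rot: [[-0.995, 0.104, -0.002], [0.104, 0.995, -0.001], [0.002, -0.001, -1.0]]
ft_force: [0.1, 1.2, -1.8]
gripper_width: 0.0167
```

```bash
python3 to.py .416 .232 .06 -6.5; python3 w.py pics/w8.png pics/s8.png 230 60; python3 -c "
from h import *
t=robot.get_image('top'); np.save('top2.npy',t,allow_pickle=True); crop(t,120,150,200,150,4,'pics/t8.png')"
```

```text
t 7.97 tcp [0.4116 0.221  0.1014] uyaw -5.96 travel [-0.0033, 0.0115, 0.0414] spin 0.0095 w 0.0167 F [ 0.1  1.2 -1.8] M [ 0.07  0.14 -0.02] q6 0.60
```

View pics/t8.png

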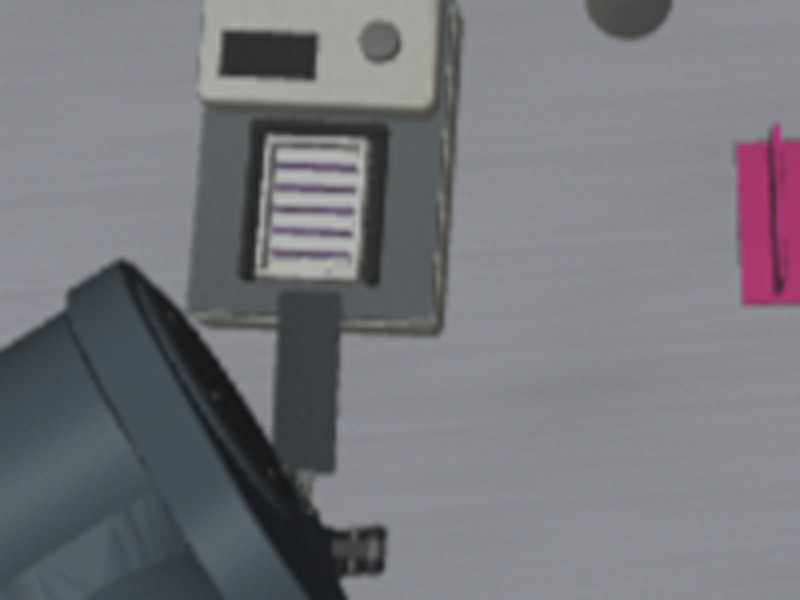

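View pics/s8.png

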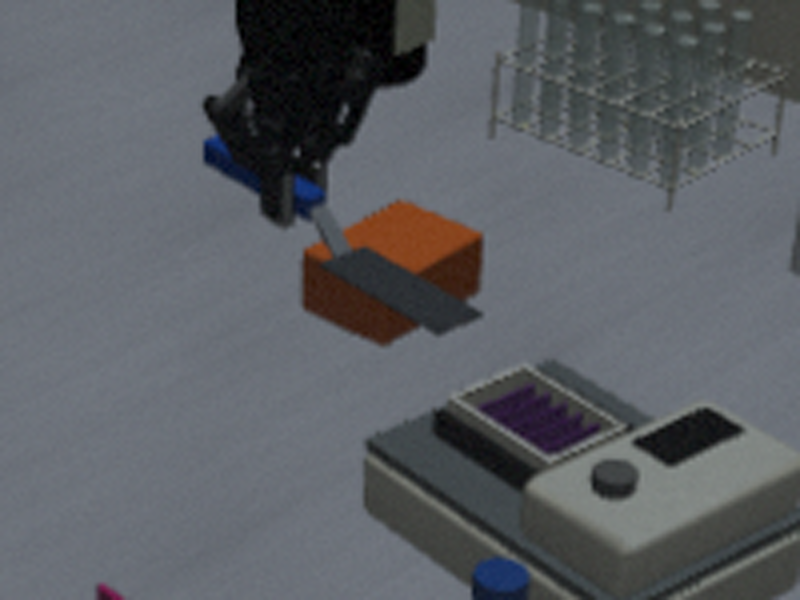

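```bash
cat > blade.py <<'E'
from h import *
def rel(im,c,o,k=4,dz=.019):
    st=robot.observe(); p=np.array(st["tcp_pos"]); R=np.array(st["tool_rot"])
    uv=(np.array(c,float)+.5)/k-.5+np.array(o)
    X=back(im,uv,p[2]+dz); m=X.mean(0); u=X[0]+X[1]-X[2]-X[3]; u[2]=0;L=np.linalg.norm(u);u/=L
    print("blade mid",m,"yaw %.2f len %.4f wid %.4f"%(np.degrees(np.arctan2(u[1],u[0])),L/2,np.linalg.norm(X[0]+X[3]-X[1]-X[2])/2))
    print("mid in tool",(R.T@(m-p)).round(4), "tip world",(m+.055*u).round(4))
E
python3 - <<'E'
from blade import *
t=np.load("top2.npy",allow_pickle=True).item()
rel(t,[(282,290),(341,293),(335,471),(273,467)],(120,150))
E
```

```text
blade mid [0.51743693 0.21143184 0.12106828] yaw -5.43 len 0.1064 wid 0.0362
mid in tool [-0.1058  0.0008 -0.0191] tip world [0.5722 0.2062 0.1211]
```

Request:
move_arm(travel=[[-0.001, 0.003, 0.005], [-0.002, 0.006, 0.015], [-0.003, 0.01, 0.025], [-0.003, 0.0115, 0.033], [-0.003, 0.0115, 0.036], [-0.003, 0.0115, 0.036], [-0.003, 0.0115, 0.036]], spin=[0.005, 0.0095, 0.0095, 0.0095, 0.0095, 0.0095, 0.0095])

```text
clock: 8.7
tcp_pos: [0.4165, 0.2325, 0.0667]
tool_rot: [[-0.994, 0.111, -0.0], [0.111, 0.994, -0.0], [0.0, -0.0, -1.0]]
ft_force: [-0.4, -0.4, -1.2]
gripper_width: 0.017
```

```bash
python3 to.py .4154 .2322 .044 -6.5; python3 w.py pics/w9.png pics/s9.png 230 80;  python3 -c "
from h import *
t=robot.get_image('top'); np.save('top2.npy',t,allow_pickle=True); crop(t,120,150,200,150,4,'pics/t9.png')"
```

```text
t 8.70 tcp [0.4165 0.2325 0.0667] uyaw -6.37 travel [0.0011, -0.0004, 0.0227] spin 0.0022 w 0.0170 F [-0.4 -0.4 -1.2] M [0.04 0.1  0.07] q6 0.62
```

View pics/t9.png

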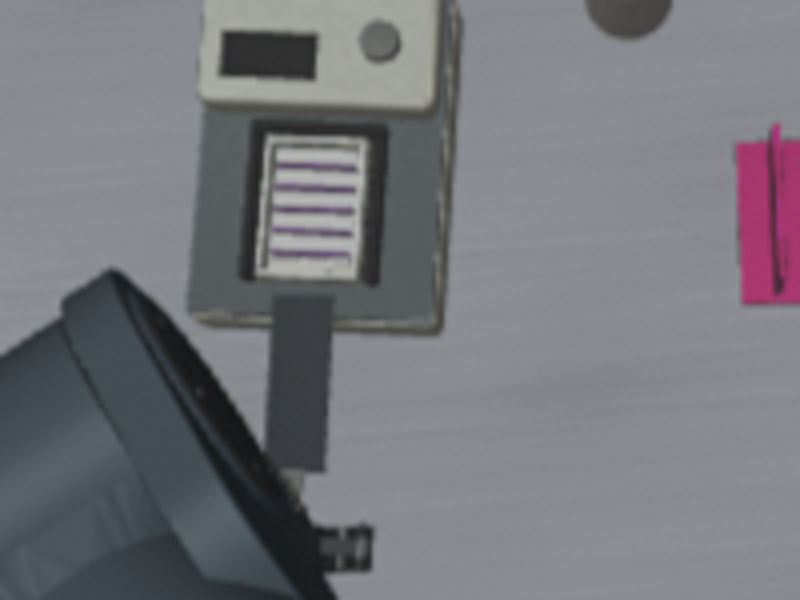

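View pics/s9.png

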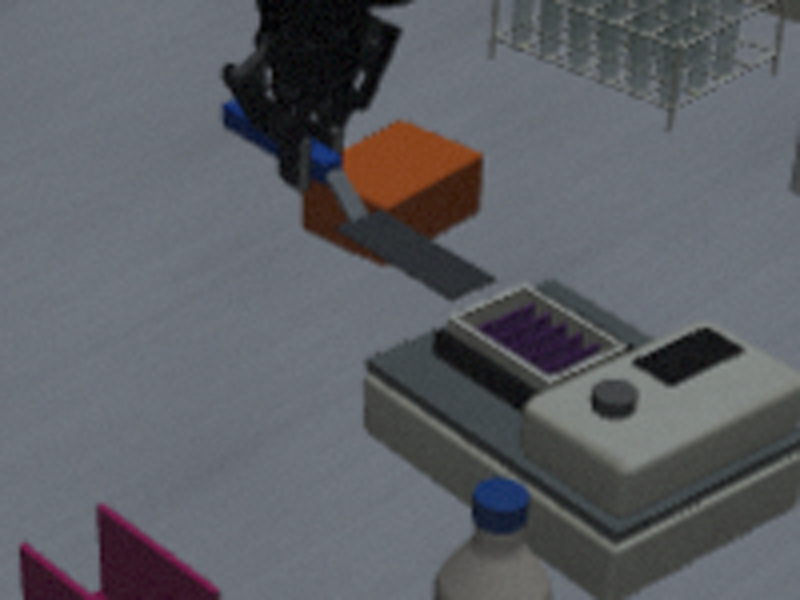

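```bash
python3 - <<'E'
from blade import *
t=np.load("top2.npy",allow_pickle=True).item()
rel(t,[(275,296),(333,297),(325,471),(266,467)],(120,150))
o=np.array((120,150))
f=lambda c,z: back(t,(np.array(c,float)+.5)/4-.5+o,z)
X=f([(265,136),(369,138),(362,281),(256,278)],.084)
print(X.mean(0), np.degrees(np.arctan2(*( (X[0]+X[1]-X[2]-X[3])[[1,0]]))))
X=f([(252,122),(388,126),(379,284),(241,280)],.077)
print(X.mean(0), np.degrees(np.arctan2(*( (X[0]+X[1]-X[2]-X[3])[[1,0]]))),np.degrees(np.arctan2(*( (X[0]+X[3]-X[1]-X[2])[[1,0]])))-90)
E
```

```text
blade mid [0.5216607  0.2220294  0.08631969] yaw -5.79 len 0.1064 wid 0.0359
mid in tool [-0.1052  0.001  -0.0189] tip world [0.5764 0.2165 0.0863]
[0.63081471 0.20847422 0.084     ] -6.196006156911452
[0.63584418 0.20812176 0.077     ] -6.604395346453641 -6.813112359023336
```

Request:
move_arm(travel=[[0.001, -0.002, 0.005], [0.001, -0.002, 0.012], [0.001, -0.002, 0.018], [0.001, -0.002, 0.021], [0.001, -0.002, 0.021], [0.001, -0.002, 0.021]], spin=[0.002, 0.002, 0.002, 0.002, 0.002, 0.002])

```text
clock: 9.35
tcp_pos: [0.4153, 0.2306, 0.0457]
tool_rot: [[-0.994, 0.113, -0.001], [0.113, 0.994, -0.0], [0.0, -0.0, -1.0]]
ft_force: [-0.1, -0.5, -1.9]
gripper_width: 0.0172
```

Request:
move_arm(travel=[[0, 0, 0.0005], [0, 0, 0.001], [0, 0, 0.0015], [0, 0, 0.0015]], spin=[0, 0, 0, 0])

```text
clock: 9.68
tcp_pos: [0.4155, 0.2308, 0.0445]
tool_rot: [[-0.994, 0.113, 0.0], [0.113, 0.994, 0.0], [-0.0, 0.0, -1.0]]
ft_force: [0.3, 0.2, -1.3]
gripper_width: 0.017
```

```bash
python3 to.py .5128 .2191 .0425 -6.5; python3 w.py pics/w10.png pics/s10.png 250 80
```

```text
t 9.68 tcp [0.4155 0.2308 0.0445] uyaw -6.50 travel [-0.098, -0.0006, 0.002] spin 0.0000 w 0.0170 F [ 0.3  0.2 -1.3] M [-0.07  0.1  -0.01] q6 0.62
```

View pics/s10.png

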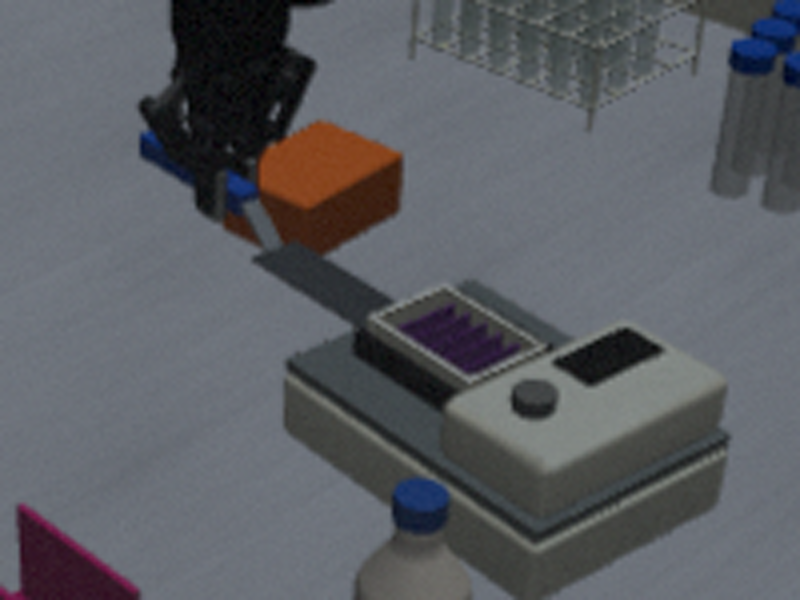

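Request:
move_arm(travel=[[0, 0, 0.0005], [0, 0, 0.001], [0, 0, 0.0015], [0, 0, 0.0015]], spin=[0, 0, 0, 0])

```text
clock: 10.12
tcp_pos: [0.4155, 0.2308, 0.0428]
tool_rot: [[-0.994, 0.113, 0.0], [0.113, 0.994, 0.0], [-0.0, 0.0, -1.0]]
ft_force: [-0.5, -0.2, -0.5]
gripper_width: 0.0167
```

Request:
move_arm(travel=[[0, 0, 0.0005], [0, 0, 0.001], [0, 0, 0.001], [0, 0, 0.001]], spin=[0, 0, 0, 0])

```text
clock: 10.45
tcp_pos: [0.4155, 0.2308, 0.042]
tool_rot: [[-0.994, 0.113, 0.0], [0.113, 0.994, 0.0], [-0.0, 0.0, -1.0]]
ft_force: [-0.9, 0.8, 1.9]
gripper_width: 0.017
```

```bash
python3 to.py .5128 .2191 .0425 -6.5
```

```text
t 10.45 tcp [0.4155 0.2308 0.042 ] uyaw -6.50 travel [-0.098, -0.0006, -0.0005] spin 0.0001 w 0.0170 F [-0.9  0.8  1.9] M [-0.   -0.04  0.03] q6 0.62
```

Request:
move_arm(travel=[[-0.003, 0, 0.0005], [-0.007, 0, 0.0005], [-0.012, 0, 0.0005], [-0.018, 0, 0.0005], [-0.024, 0, 0.0005], [-0.028, 0, 0.0005], [-0.03, 0, 0.0005]], spin=[0, 0, 0, 0, 0, 0, 0])

```text
clock: 11.03
tcp_pos: [0.4458, 0.2273, 0.0413]
tool_rot: [[-0.994, 0.113, -0.001], [0.113, 0.994, 0.0], [0.001, 0.0, -1.0]]
ft_force: [-6.5, 0.4, 5.7]
gripper_width: 0.017
```

```bash
python3 to.py .5128 .2191 .0425 -6.5; python3 w.py pics/w11.png pics/s11.png 250 80
```

```text
t 11.03 tcp [0.4458 0.2273 0.0413] uyaw -6.52 travel [-0.0675, -0.0005, -0.0012] spin -0.0003 w 0.0170 F [-6.5  0.4  5.7] M [ 0.1   0.52 -0.  ] q6 0.58
```

View pics/s11.png

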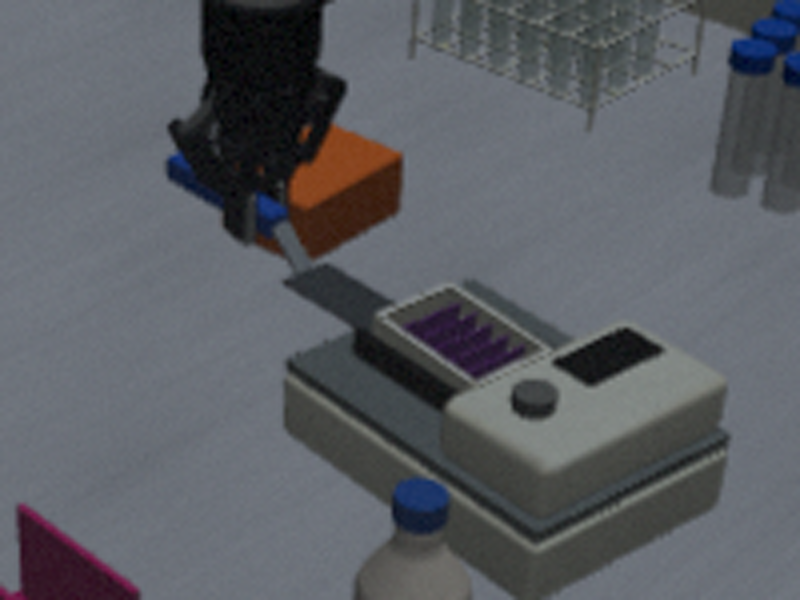

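Request:
move_arm(travel=[[-0.004, 0, 0], [-0.01, 0, 0], [-0.016, 0, 0], [-0.022, 0, 0], [-0.028, 0, 0], [-0.03, 0, 0]], spin=[0, 0, 0, 0, 0, 0])

```text
clock: 11.63
tcp_pos: [0.4755, 0.224, 0.0415]
tool_rot: [[-0.994, 0.113, -0.001], [0.113, 0.994, 0.0], [0.001, 0.0, -1.0]]
ft_force: [-10.8, 2.0, 11.3]
gripper_width: 0.0169
```

```bash
python3 to.py .5108 .2199 .0425 -6.5; python3 w.py pics/w12.png pics/s12.png 250 80
```

```text
t 11.63 tcp [0.4755 0.224  0.0415] uyaw -6.50 travel [-0.0356, -0.0, -0.001] spin -0.0000 w 0.0169 F [-10.8   2.   11.3] M [0.15 1.3  0.  ] q6 0.55
```

View pics/s12.png

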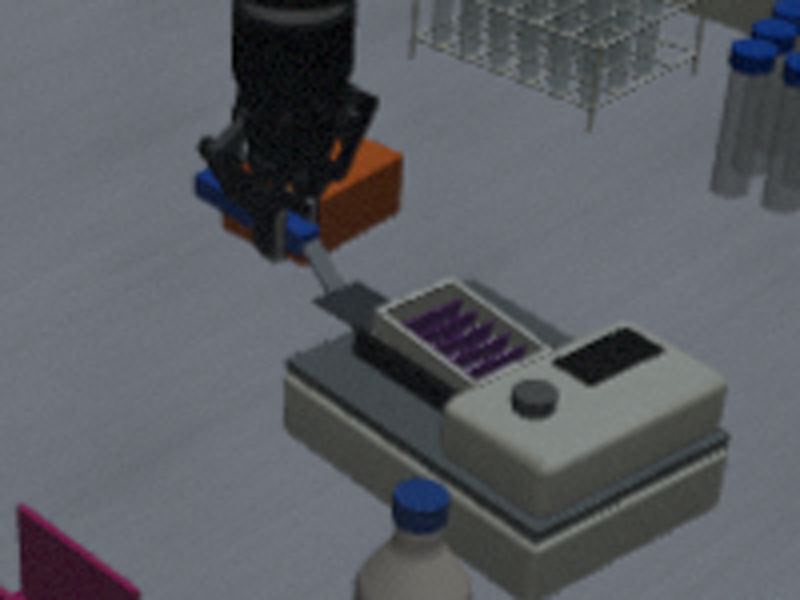

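Request:
move_arm(travel=[[-0.004, 0, 0], [-0.01, 0, 0], [-0.016, 0, 0], [-0.022, 0, 0], [-0.028, 0, 0], [-0.033, 0, 0], [-0.035, 0, 0], [-0.035, 0, 0]], spin=[0, 0, 0, 0, 0, 0, 0, 0])

```text
clock: 12.4
tcp_pos: [0.5102, 0.2201, 0.0419]
tool_rot: [[-0.994, 0.113, -0.0], [0.113, 0.994, 0.001], [0.0, 0.001, -1.0]]
ft_force: [-8.0, 1.0, 15.5]
gripper_width: 0.0172
```

```bash
python3 to.py .5108 .2199 .0425 -6.5; python3 w.py pics/w13.png pics/s13.png 250 80;  python3 -c "
from h import *
t=robot.get_image('top'); np.save('top2.npy',t,allow_pickle=True); crop(t,120,130,200,150,4,'pics/t13.png')"
```

```text
t 12.40 tcp [0.5102 0.2201 0.0419] uyaw -6.50 travel [-0.0007, -0.0002, -0.0006] spin 0.0000 w 0.0172 F [-8.   1.  15.5] M [ 0.07  1.06 -0.02] q6 0.52
```

View pics/s13.png

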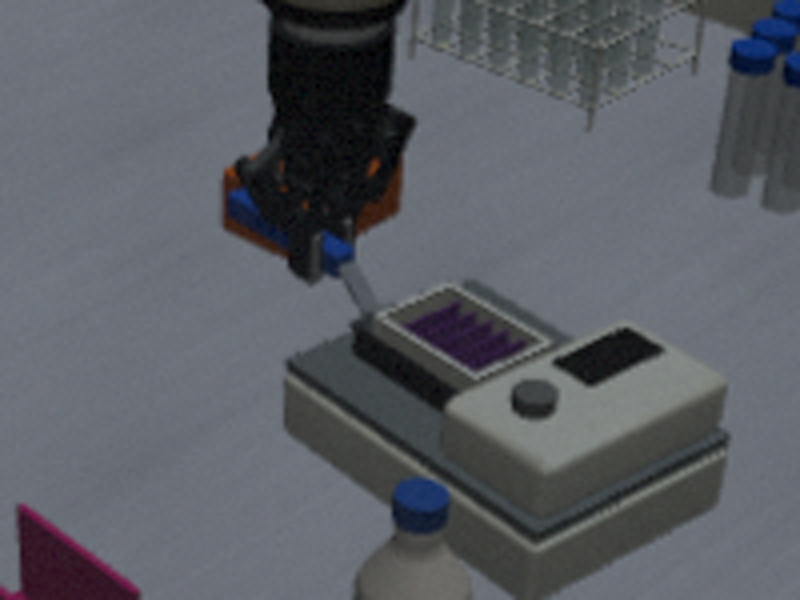

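View pics/t13.png

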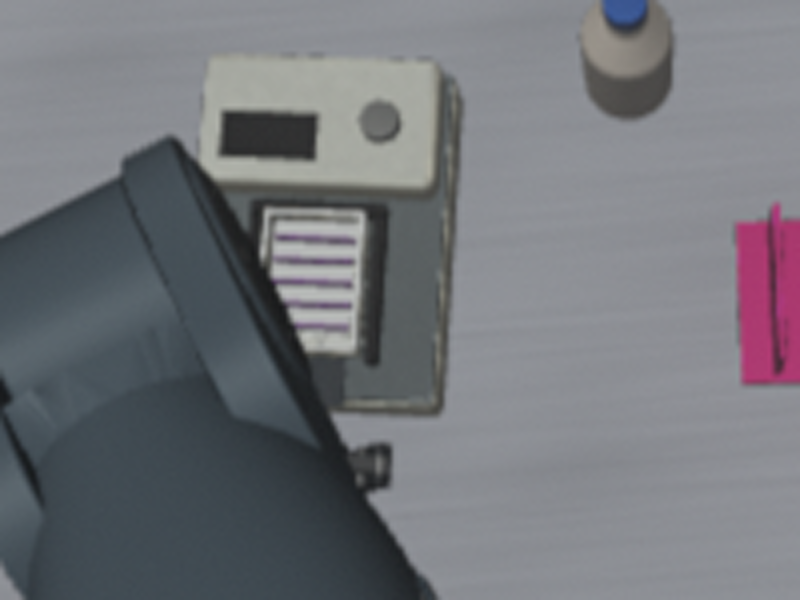

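View pics/w13.png

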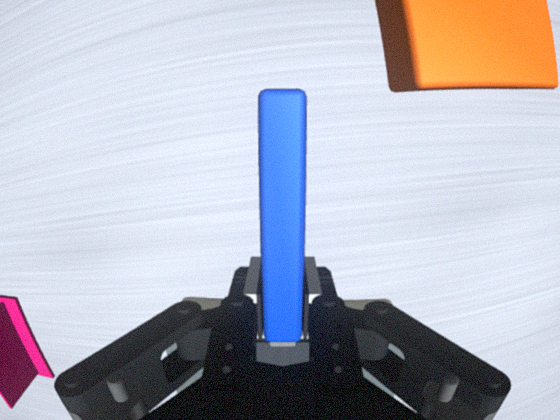

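Request:
move_arm(travel=[[0, 0, -0.001], [0.0005, 0, -0.002], [0.001, 0, -0.004], [0.0015, 0, -0.006], [0.002, 0, -0.009], [0.0025, 0, -0.013], [0.003, 0, -0.015], [0.003, 0, -0.015]], spin=[0, 0, 0, 0, 0, 0, 0, 0])

```text
clock: 13.22
tcp_pos: [0.5071, 0.2205, 0.057]
tool_rot: [[-0.994, 0.113, 0.001], [0.113, 0.994, 0.0], [-0.001, 0.0, -1.0]]
ft_force: [0.7, 0.9, -3.4]
gripper_width: 0.017
```

```bash
python3 to.py .5108 .2199 .0425 -6.5; python3 w.py pics/w14.png pics/s14.png 250 80
```

```text
t 13.22 tcp [0.5071 0.2205 0.057 ] uyaw -6.50 travel [-0.0037, -0.0002, 0.0145] spin 0.0001 w 0.0170 F [ 0.7  0.9 -3.4] M [ 0.04  0.29 -0.01] q6 0.52
```

View pics/s14.png

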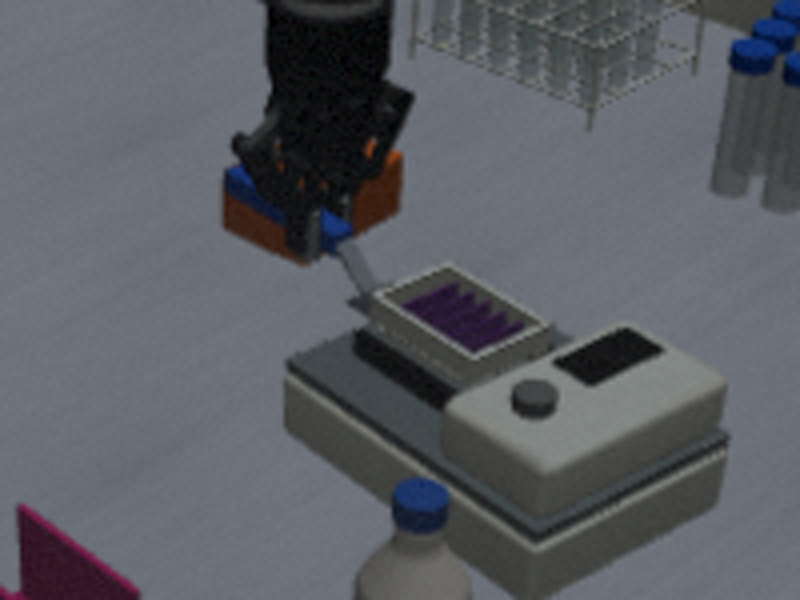

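Request:
move_arm(travel=[[0, 0, -0.003], [0, 0, -0.008], [0, 0, -0.015], [0, 0, -0.024], [0, 0, -0.033], [0, 0, -0.041], [0, 0, -0.047], [0, 0, -0.05]], spin=[0, 0, 0, 0, 0, 0, 0, 0])

```text
clock: 13.98
tcp_pos: [0.5074, 0.2206, 0.1077]
tool_rot: [[-0.994, 0.113, 0.001], [0.113, 0.994, 0.001], [-0.001, 0.001, -1.0]]
ft_force: [1.1, 0.3, -3.3]
gripper_width: 0.0169
```

```bash
python3 to.py .4872 -.1026 .107 -3.4; python3 w.py pics/w15.png pics/s15.png 250 60;  python3 -c "
from h import *
t=robot.get_image('top'); np.save('top2.npy',t,allow_pickle=True); crop(t,120,130,200,150,4,'pics/t15.png')"
```

```text
t 13.98 tcp [0.5074 0.2206 0.1077] uyaw -6.50 travel [-0.0165, -0.3234, 0.0005] spin -0.0540 w 0.0169 F [ 1.1  0.3 -3.3] M [0.07 0.28 0.04] q6 0.52
```

View pics/s15.png

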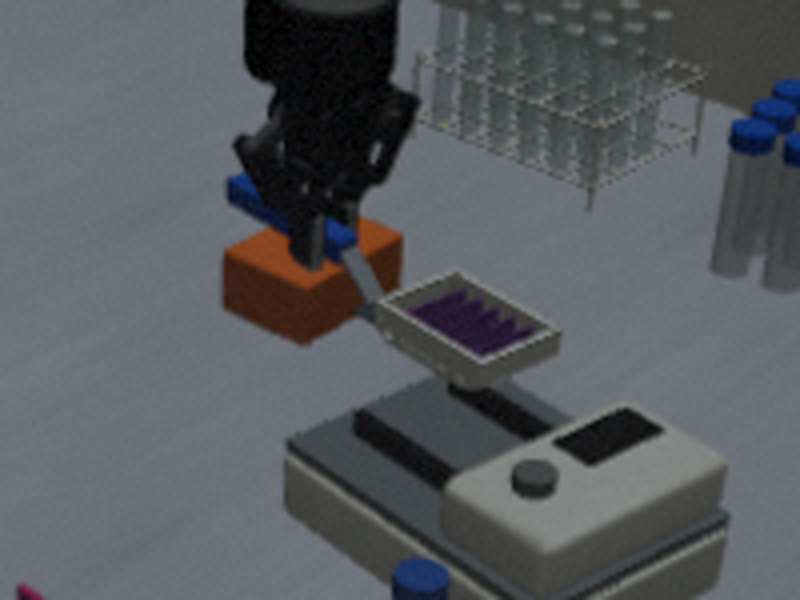

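View pics/t15.png

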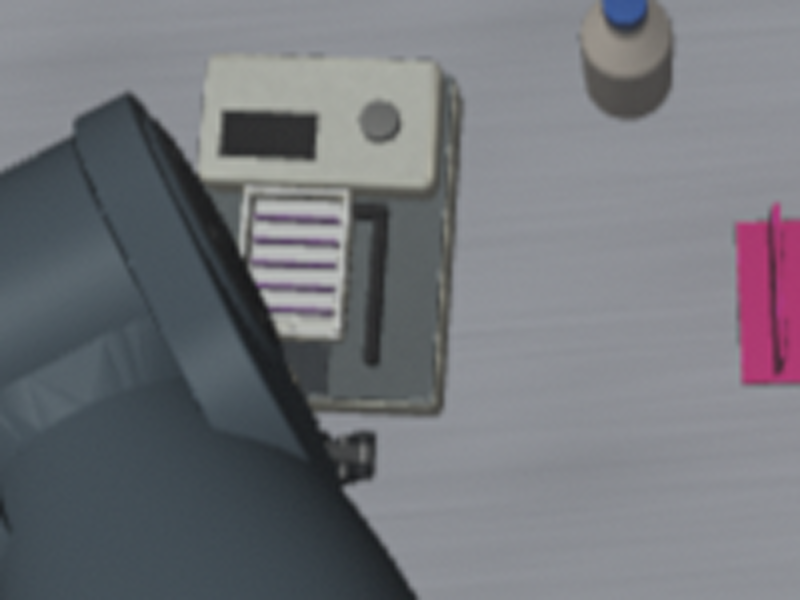

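Request:
move_arm(travel=[[0, -0.006, 0], [-0.001, -0.018, 0], [-0.002, -0.036, 0], [-0.003, -0.06, 0], [-0.0045, -0.088, 0], [-0.006, -0.116, 0], [-0.0075, -0.144, 0], [-0.009, -0.172, 0]], spin=[-0.002, -0.005, -0.009, -0.013, -0.017, -0.021, -0.025, -0.029])

```text
clock: 14.8
tcp_pos: [0.4954, 0.0462, 0.1061]
tool_rot: [[-0.996, 0.084, -0.001], [0.084, 0.996, -0.0], [0.001, -0.0, -1.0]]
ft_force: [0.9, 0.6, -2.4]
gripper_width: 0.0169
```

Request:
move_arm(travel=[[-0.001, -0.028, 0], [-0.002, -0.056, 0], [-0.003, -0.083, 0], [-0.004, -0.107, 0], [-0.004, -0.127, 0], [-0.004, -0.142, 0], [-0.004, -0.149, 0], [-0.004, -0.151, 0]], spin=[-0.004, -0.008, -0.012, -0.016, -0.02, -0.023, -0.025, -0.025])

```text
clock: 15.47
tcp_pos: [0.4869, -0.1038, 0.1062]
tool_rot: [[-0.998, 0.061, -0.001], [0.061, 0.998, -0.0], [0.001, -0.0, -1.0]]
ft_force: [-1.0, 0.5, -4.2]
gripper_width: 0.0173
```

Request:
move_arm(travel=[[0, 0, 0], [0, 0, 0]], spin=[0, 0])

```text
clock: 15.63
tcp_pos: [0.4875, -0.1019, 0.1063]
tool_rot: [[-0.998, 0.059, -0.0], [0.059, 0.998, 0.0], [0.0, 0.0, -1.0]]
ft_force: [0.9, -0.1, -2.6]
gripper_width: 0.0167
```

```bash
python3 to.py .4872 -.1026 .107 -3.4; python3 w.py pics/w16.png pics/s16.png 180 120;  python3 -c "
from h import *
t=robot.get_image('top'); np.save('top2.npy',t,allow_pickle=True); crop(t,240,130,200,150,4,'pics/t16.png')"
```

```text
t 15.63 tcp [ 0.4875 -0.1019  0.1063] uyaw -3.39 travel [0.0002, -0.0007, -0.0007] spin 0.0002 w 0.0167 F [ 0.9 -0.1 -2.6] M [ 0.06  0.3  -0.02] q6 -0.15
```

View pics/s16.png

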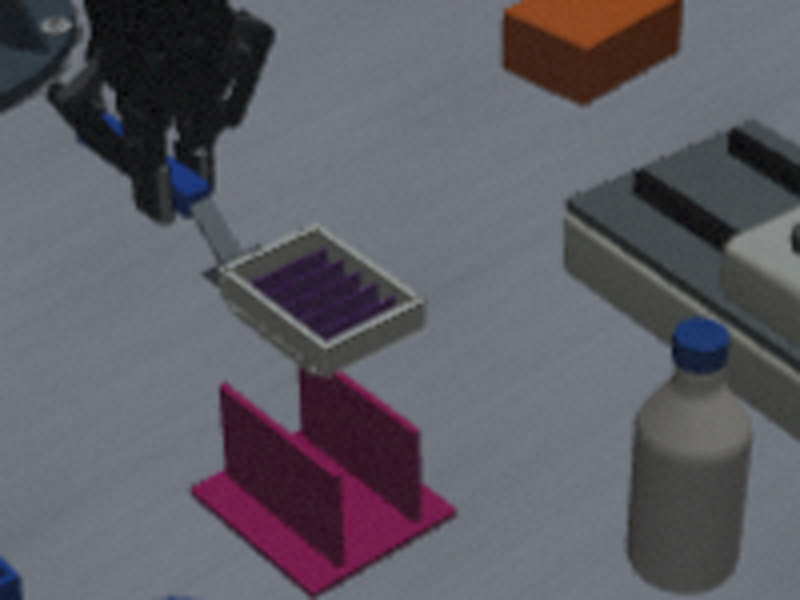

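View pics/t16.png

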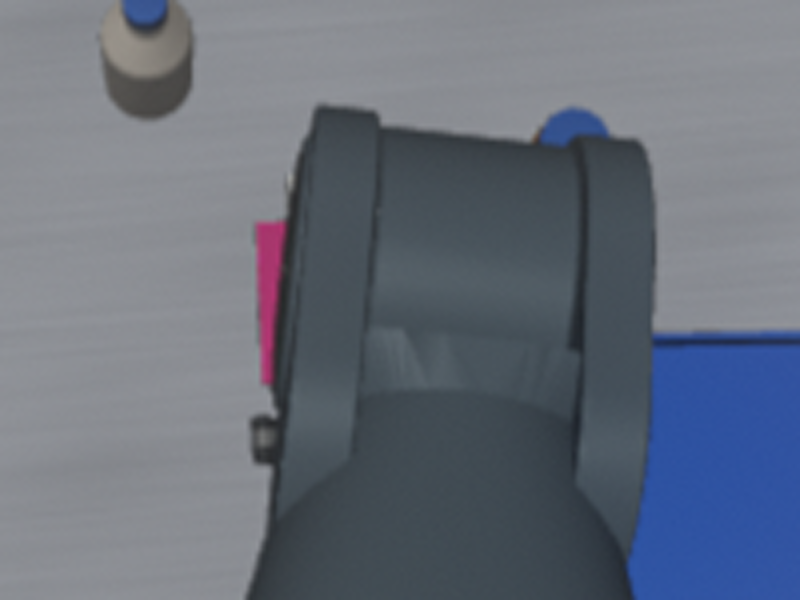

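View pics/w16.png

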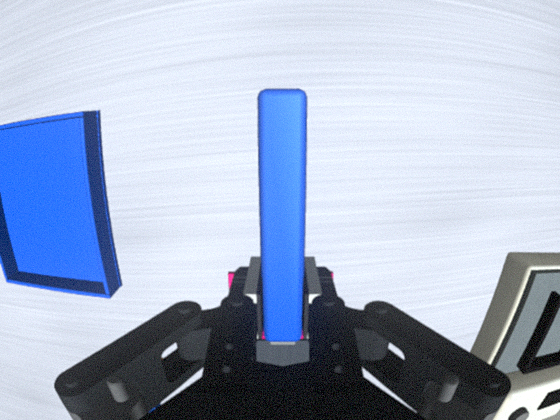

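```bash
cat > ds.py <<'E'
from h import *
import ov
s=robot.get_image("scene"); st=robot.observe(); p=np.array(st["tcp_pos"]); R=np.array(st["tool_rot"])
k=5; x0,y0=210,150
g=cv2.resize(s["pixels"][y0:y0+110,x0:x0+130,::-1],None,fx=k,fy=k,interpolation=cv2.INTER_CUBIC); g=cv2.convertScaleAbs(g,alpha=1.6)
yaw=np.arctan2(-R[1,0],-R[0,0]); c=p+R@np.array([-.125,0.001,0])
zb=p[2]+.017
draw(g,proj(s,box(c[0],c[1],yaw,-.045,.045,-.032,.032,zb+.026)),(0,0,255),k,(x0,y0))
b=p+R@np.array([-.105,0.001,0])
draw(g,proj(s,box(b[0],b[1],yaw,-.055,.055,-.019,.019,zb+.002)),(255,255,0),k,(x0,y0))
for y in (-.029,.024): draw(g,proj(s,box(*ov.S,-.05,.05,y,y+.005,.07)),(0,255,255),k,(x0,y0))
import sys; cv2.imwrite(sys.argv[1],g)
E
python3 ds.py pics/d16.png
```

```text
(no output)
```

View pics/d16.png

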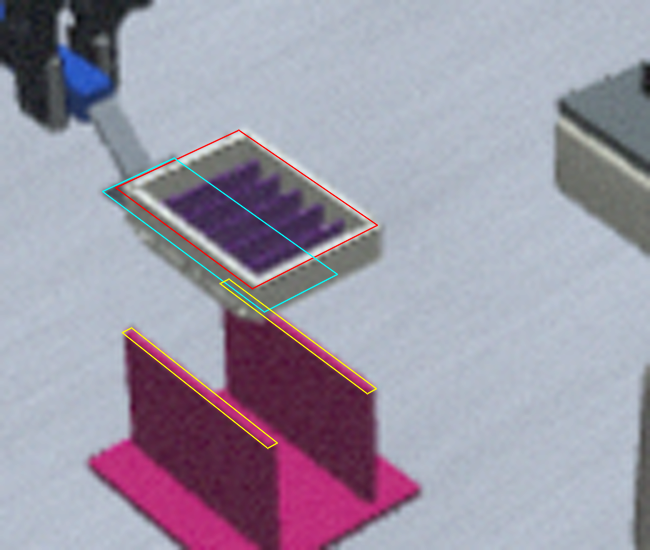

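Request:
move_arm(travel=[[0, -0.001, 0.003], [0, -0.002, 0.009], [0, -0.002, 0.018], [0, -0.002, 0.028], [0, -0.002, 0.036], [0, -0.002, 0.041], [0, -0.002, 0.043], [0, -0.002, 0.043]], spin=[0, 0, 0, 0, 0, 0, 0, 0])

```text
clock: 16.5
tcp_pos: [0.4871, -0.1043, 0.0628]
tool_rot: [[-0.998, 0.059, -0.001], [0.059, 0.998, 0.0], [0.001, 0.0, -1.0]]
ft_force: [-0.1, -1.1, -3.5]
gripper_width: 0.0172
```

```bash
python3 to.py .4872 -.1042 .051 -3.4;python3 ds.py pics/d17.png
```

```text
t 16.50 tcp [ 0.4871 -0.1043  0.0628] uyaw -3.40 travel [-0.0001, 0.0001, 0.0118] spin -0.0001 w 0.0172 F [-0.1 -1.1 -3.5] M [0.03 0.36 0.01] q6 -0.15
```

View pics/d17.png

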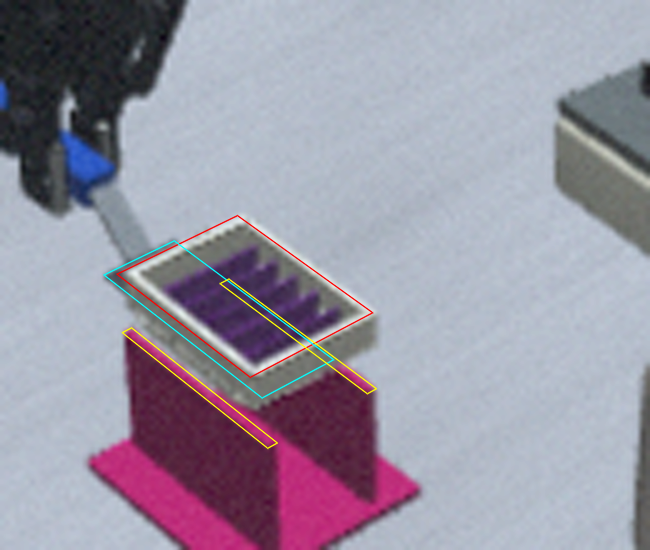

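Aligned: the dish's front corner is at crop (255,375) and matches my model to within about 1 mm. Lowering the blade between the rails.

Request:
move_arm(travel=[[0, 0, 0.002], [0, 0, 0.005], [0, 0, 0.008], [0, 0, 0.01], [0, 0, 0.012], [0, 0, 0.014], [0, 0, 0.016], [0, 0, 0.016]], spin=[0, 0, 0, 0, 0, 0, 0, 0])

```text
clock: 17.22
tcp_pos: [0.4875, -0.1044, 0.0471]
tool_rot: [[-0.998, 0.059, -0.0], [0.059, 0.998, 0.0], [0.0, 0.0, -1.0]]
ft_force: [-0.5, -0.4, -1.6]
gripper_width: 0.0172
```

```bash
python3 to.py .4872 -.1042 .038 -3.4;python3 ds.py pics/d18.png
```

```text
t 17.22 tcp [ 0.4875 -0.1044  0.0471] uyaw -3.41 travel [0.0003, 0.0002, 0.0091] spin -0.0001 w 0.0172 F [-0.5 -0.4 -1.6] M [-0.    0.16  0.03] q6 -0.15
```

View pics/d18.png

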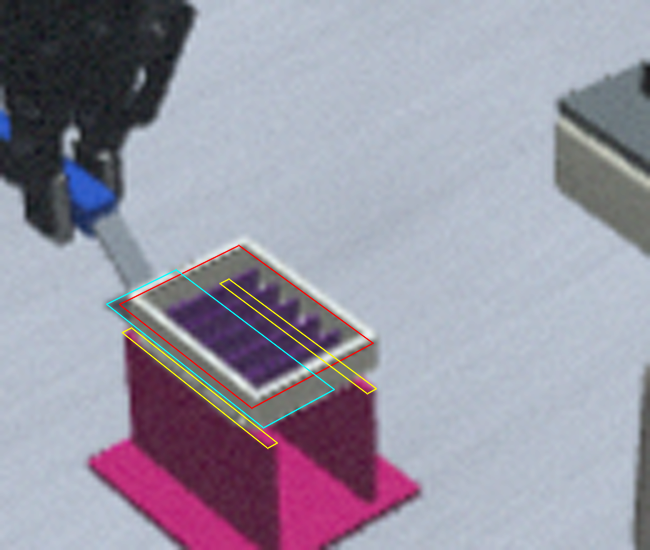

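Request:
move_arm(travel=[[0, 0, 0.003], [0, 0, 0.007], [0, 0, 0.009], [0, 0, 0.009]], spin=[0, 0, 0, 0])

```text
clock: 17.6
tcp_pos: [0.4871, -0.1043, 0.0378]
tool_rot: [[-0.998, 0.059, -0.001], [0.059, 0.998, 0.0], [0.001, 0.0, -1.0]]
ft_force: [-0.6, -0.3, -0.8]
gripper_width: 0.0167
```

```bash
python3 to.py .4872 -.1042 .038 -3.4;python3 ds.py pics/d19.png
```

```text
t 17.60 tcp [ 0.4871 -0.1043  0.0378] uyaw -3.40 travel [-0.0001, 0.0001, -0.0002] spin -0.0001 w 0.0167 F [-0.6 -0.3 -0.8] M [0.03 0.11 0.01] q6 -0.15
```

View pics/d19.png

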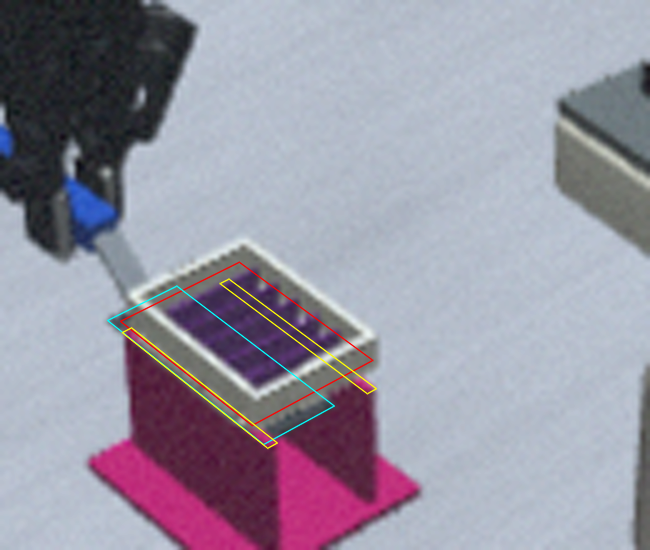

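Request:
move_arm(travel=[[0.004, 0, 0], [0.012, 0, 0], [0.024, 0, 0], [0.038, 0, 0], [0.053, 0, 0], [0.068, 0, 0], [0.083, 0, 0], [0.098, 0, 0]], spin=[0, 0, 0, 0, 0, 0, 0, 0])

```text
clock: 18.32
tcp_pos: [0.3883, -0.0984, 0.0385]
tool_rot: [[-0.998, 0.059, 0.0], [0.059, 0.998, -0.0], [-0.0, -0.0, -1.0]]
ft_force: [0.1, 0.2, -1.3]
gripper_width: 0.0168
```

Request:
move_arm(travel=[[0.012, 0, 0], [0.022, 0, 0], [0.03, 0, 0], [0.03, 0, 0.01], [0.03, 0, 0.025], [0.03, 0, 0.035], [0.03, 0, 0.042], [0.03, 0, 0.042]], spin=[0, 0, 0, 0, 0, 0, 0, 0])

```text
clock: 18.98
tcp_pos: [0.3588, -0.0966, -0.0045]
tool_rot: [[-0.998, 0.059, -0.002], [0.059, 0.998, 0.0], [0.002, 0.0, -1.0]]
ft_force: [-0.6, -0.1, -2.0]
gripper_width: 0.017
```

```bash
python3 to.py .36 -.096 -.0165 -3.4;python3 w.py pics/w20.png pics/s20.png 150 120
```

```text
t 18.98 tcp [ 0.3588 -0.0966 -0.0045] uyaw -3.41 travel [-0.0012, 0.0006, 0.012] spin -0.0001 w 0.0170 F [-0.6 -0.1 -2. ] M [ 0.05  0.17 -0.04] q6 -0.20
```

View pics/s20.png

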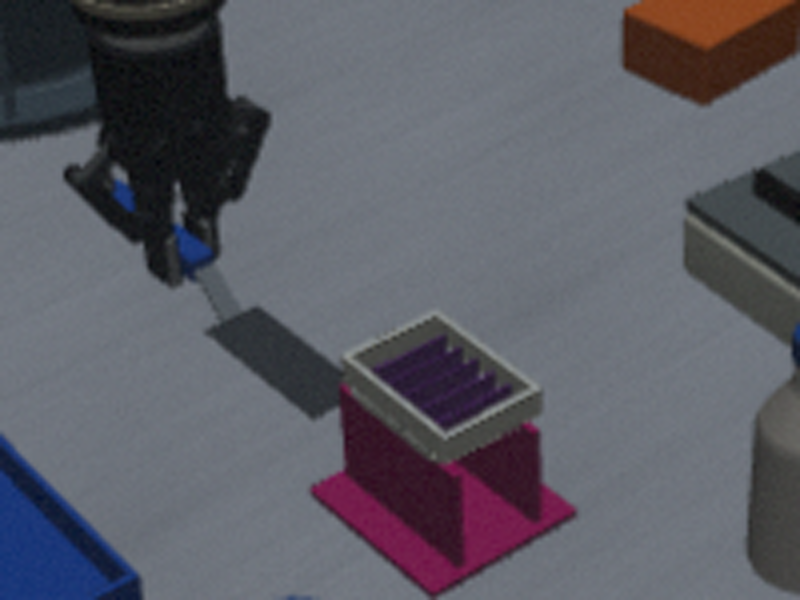

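Request:
move_arm(travel=[[0, 0, 0.005], [0, 0, 0.009], [0, 0, 0.0115], [0, 0, 0.0122], [0, 0, 0.0122]], spin=[0, 0, 0, 0, 0])

```text
clock: 19.5
tcp_pos: [0.3596, -0.0967, -0.016]
tool_rot: [[-0.998, 0.059, -0.0], [0.059, 0.998, 0.0], [0.0, 0.0, -1.0]]
ft_force: [0.4, -0.4, -1.5]
gripper_width: 0.0168
```

```bash
python3 to.py .36 -.096 -.0165 -3.4
```

```text
t 19.50 tcp [ 0.3596 -0.0967 -0.016 ] uyaw -3.40 travel [-0.0004, 0.0008, 0.0005] spin -0.0001 w 0.0168 F [ 0.4 -0.4 -1.5] M [ 0.03  0.12 -0.02] q6 -0.20
```

Request:
move_arm(travel=[[0, 0, 0.001], [0, 0, 0.0015], [0, 0, 0.0015]], spin=[0, 0, 0])

```text
clock: 19.75
tcp_pos: [0.3598, -0.0968, -0.0172]
tool_rot: [[-0.998, 0.059, 0.0], [0.059, 0.998, -0.0], [-0.0, -0.0, -1.0]]
ft_force: [-0.6, 0.2, 0.5]
gripper_width: 0.0171
```

Request:
move_arm(travel=[[0, 0, 0], [0, 0, 0], [0, 0, 0], [0, 0, 0], [0, 0, 0], [0, 0, 0]], spin=[0, 0, 0, 0, 0, 0], gripper=0.6)

```text
clock: 20.25
tcp_pos: [0.3598, -0.0968, -0.0173]
tool_rot: [[-0.998, 0.059, 0.0], [0.059, 0.998, -0.0], [-0.0, -0.0, -1.0]]
ft_force: [-0.2, 0.6, -0.1]
gripper_width: 0.0514
```

Request:
move_arm(travel=[[0, 0, -0.005], [0, 0, -0.02], [0, 0, -0.05], [0, 0, -0.085], [0, 0, -0.12], [0, 0, -0.145], [0, 0, -0.15], [0, 0, -0.15]], spin=[0, 0, 0, 0, 0, 0, 0, 0], gripper=0.97)

```text
clock: 20.92
tcp_pos: [0.3609, -0.0971, 0.1346]
tool_rot: [[-0.998, 0.059, 0.003], [0.059, 0.998, -0.001], [-0.003, -0.001, -1.0]]
ft_force: [1.0, -0.7, -0.4]
gripper_width: 0.0829
```

```bash
python3 to.py .612 -.11 .12 -3.4;python3 w.py pics/w21.png pics/s21.png 150 120; python3 -c "
from h import *
t=robot.get_image('top'); np.save('top3.npy',t,allow_pickle=True); crop(t,240,150,200,150,4,'pics/t21.png')"
```

```text
t 20.92 tcp [ 0.3609 -0.0971  0.1346] uyaw -3.40 travel [-0.2514, 0.002, 0.0154] spin -0.0000 w 0.0829 F [ 1.  -0.7 -0.4] M [ 0.    0.03 -0.05] q6 -0.20
```

View pics/s21.png

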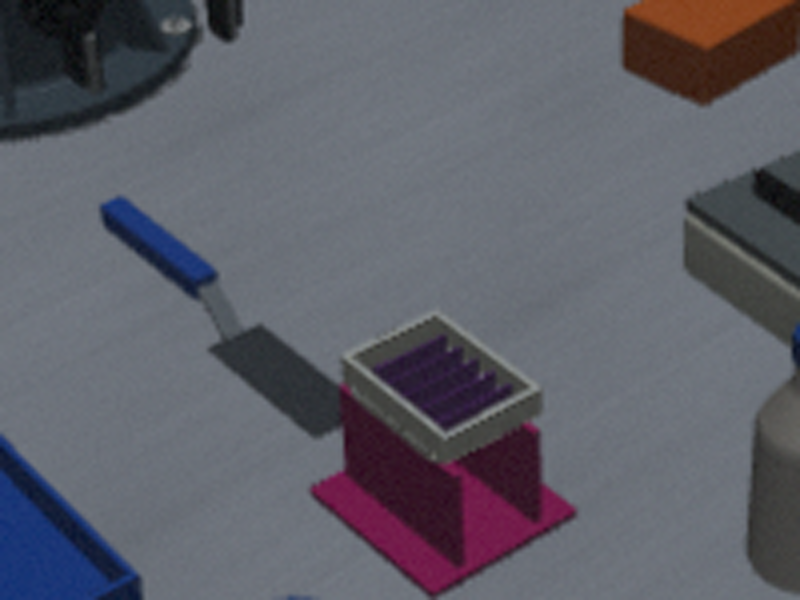

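View pics/t21.png

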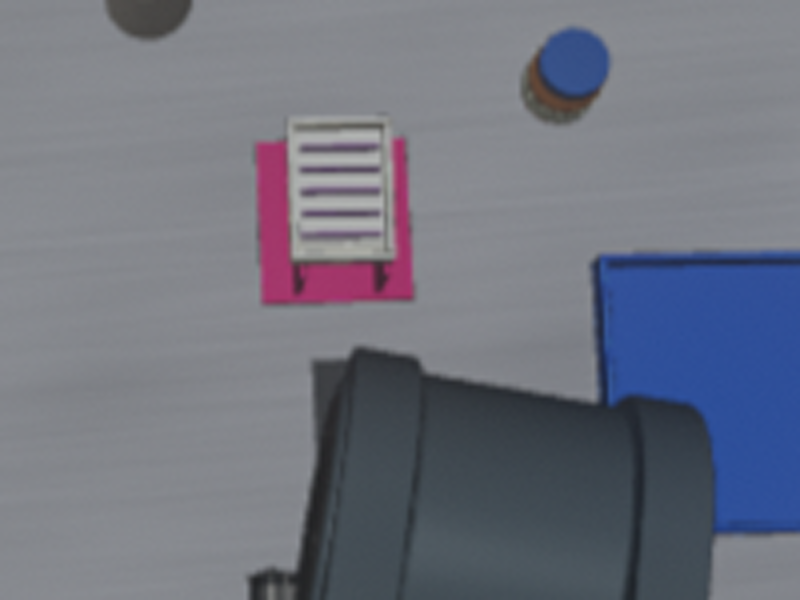

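View pics/w21.png

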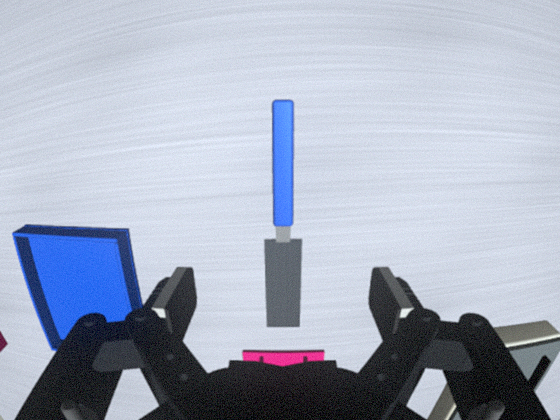

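```bash
python3 - <<'E'
from h import *
t=np.load("top3.npy",allow_pickle=True).item()
o=np.array((240,150)); f=lambda c,z: back(t,(np.array(c,float)+.5)/4-.5+o,z)
X=f([(289,117),(388,116),(396,258),(292,261)],.094)
print(X.mean(0), np.degrees(np.arctan2(*( (X[0]+X[1]-X[2]-X[3])[[1,0]]))), np.linalg.norm(X[0]+X[1]-X[2]-X[3])/2,np.linalg.norm(X[0]+X[3]-X[1]-X[2])/2)
E
python3 to.py .612 -.11 .12 -3.4
```

```text
[ 0.613233   -0.10795583  0.094     ] -3.8620400889553728 0.09110522178742383 0.06293216356377485
t 21.07 tcp [ 0.3591 -0.0966  0.1318] uyaw -3.40 travel [-0.2533, 0.0016, 0.0114] spin -0.0001 w 0.0829 F [ 0.2 -0.3  0.7] M [ 0.06 -0.02  0.02] q6 -0.20
```

Request:
move_arm(travel=[[-0.01, 0, 0], [-0.035, 0, 0.002], [-0.07, 0.001, 0.004], [-0.105, 0.001, 0.006], [-0.14, 0.002, 0.008], [-0.175, 0.002, 0.01], [-0.21, 0.0025, 0.012], [-0.235, 0.0025, 0.012]], spin=[0, 0, 0, 0, 0, 0, 0, 0], gripper=1)

```text
clock: 21.73
tcp_pos: [0.5967, -0.1079, 0.1182]
tool_rot: [[-0.998, 0.059, -0.002], [0.059, 0.998, 0.0], [0.002, 0.0, -1.0]]
ft_force: [0.8, 0.2, 1.3]
gripper_width: 0.0853
```

Request:
move_arm(travel=[[-0.012, 0, 0.002], [-0.018, 0, 0.01], [-0.018, 0, 0.018], [-0.018, 0, 0.02], [-0.018, 0, 0.02]], spin=[0, 0, 0, 0, 0])

```text
clock: 22.15
tcp_pos: [0.6108, -0.1091, 0.0993]
tool_rot: [[-0.998, 0.06, -0.003], [0.06, 0.998, 0.0], [0.003, 0.0, -1.0]]
ft_force: [0.1, -0.3, 1.5]
gripper_width: 0.0854
```

```bash
python3 to.py .612 -.109 .04 -3.4;python3 w.py pics/w22.png pics/s22.png 170 120
```

```text
t 22.15 tcp [ 0.6108 -0.1091  0.0993] uyaw -3.41 travel [-0.0013, 0.0002, 0.0593] spin -0.0002 w 0.0854 F [ 0.1 -0.3  1.5] M [ 0.01  0.04 -0.01] q6 -0.12
```

View pics/s22.png

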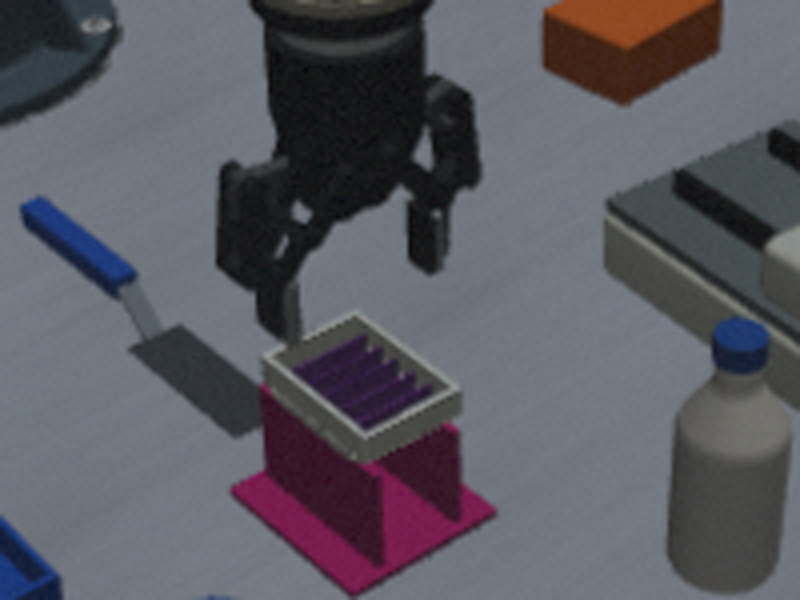

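View pics/w22.png

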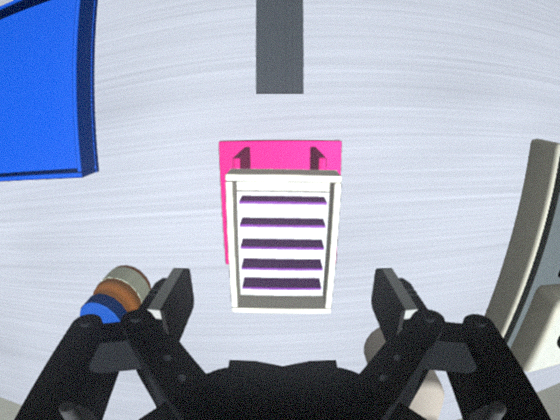

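```bash
python3 - <<'E'
from h import *
s=robot.get_image("scene");w=robot.get_image("wrist"); st=robot.observe(); R=np.array(st["tool_rot"]);p=np.array(st["tcp_pos"]);
for dz in (-20,-28,-36,-44):
    q=[p+R@np.array([a,b,dz/1e3]) for b in(-.0427,.0427) for a in (-.011,.011) ]
    print(dz,((proj(s,q)-[170,120])*4).round().tolist(),proj(w,q,True).round().tolist())
crop(s,220,170,70,52,11,"pics/s23.png")
E
```

```text
-20 [[300.0, 371.0], [274.0, 351.0], [431.0, 306.0], [405.0, 287.0]] [[202.0, 288.0], [198.0, 251.0], [362.0, 288.0], [366.0, 251.0]]
-28 [[300.0, 359.0], [273.0, 339.0], [431.0, 293.0], [404.0, 275.0]] [[199.0, 296.0], [194.0, 257.0], [365.0, 296.0], [370.0, 257.0]]
-36 [[299.0, 346.0], [272.0, 326.0], [431.0, 281.0], [404.0, 262.0]] [[196.0, 304.0], [190.0, 265.0], [368.0, 304.0], [374.0, 265.0]]
-44 [[298.0, 333.0], [271.0, 313.0], [431.0, 268.0], [404.0, 249.0]] [[192.0, 313.0], [186.0, 273.0], [372.0, 313.0], [378.0, 273.0]]
```

View pics/s23.png

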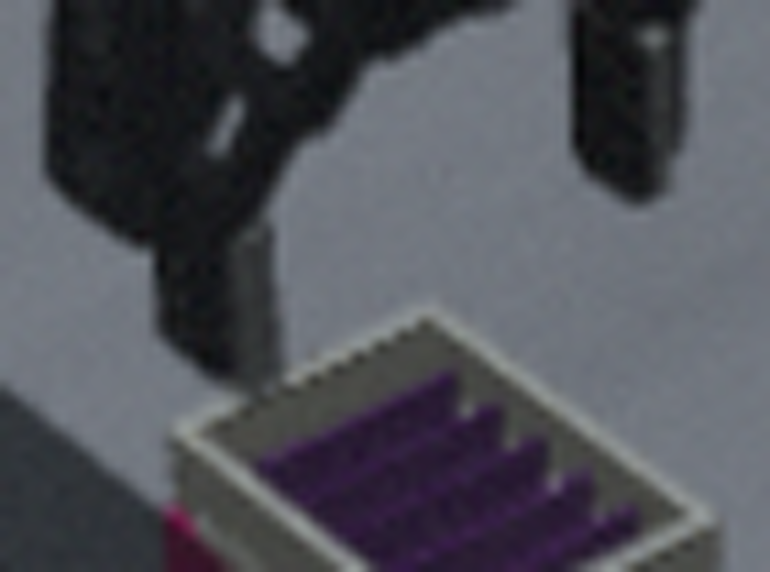

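Request:
move_arm(travel=[[-0.001, 0, 0.008], [-0.001, 0, 0.02], [-0.001, 0, 0.033], [-0.001, 0, 0.045], [-0.001, 0, 0.054], [-0.001, 0, 0.059], [-0.001, 0, 0.061], [-0.001, 0, 0.061]], spin=[0, 0, 0, 0, 0, 0, 0, 0])

```text
clock: 23.02
tcp_pos: [0.6133, -0.1093, 0.0395]
tool_rot: [[-0.998, 0.059, -0.0], [0.059, 0.998, 0.0], [0.0, 0.0, -1.0]]
ft_force: [0.2, 0.1, 0.1]
gripper_width: 0.0854
```

```bash
python3 to.py .612 -.109 .04 -3.4;python3 w.py pics/w24.png pics/s24.png 170 120
```

```text
t 23.02 tcp [ 0.6133 -0.1093  0.0395] uyaw -3.40 travel [0.0013, 0.0003, -0.0005] spin -0.0000 w 0.0854 F [0.2 0.1 0.1] M [-0.    0.04  0.02] q6 -0.12
```

View pics/s24.png

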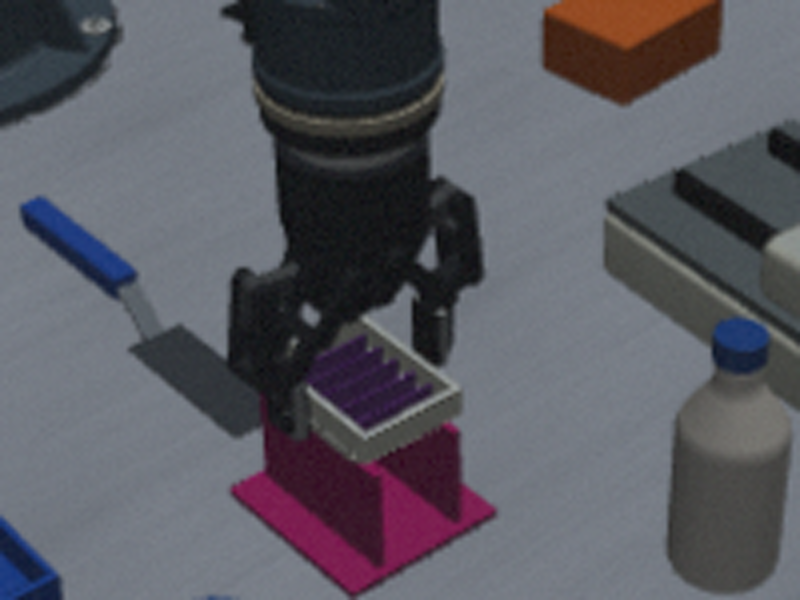

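View pics/w24.png

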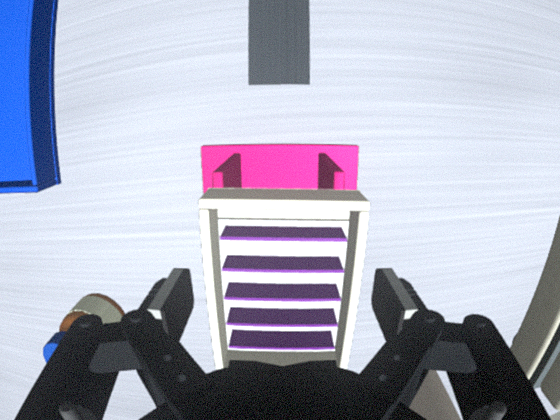

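Request:
move_arm(travel=[[0, 0, 0], [0, 0, 0], [0, 0, 0], [0, 0, 0], [0, 0, 0], [0, 0, 0]], spin=[0, 0, 0, 0, 0, 0], gripper=0)

```text
clock: 23.62
tcp_pos: [0.6139, -0.1095, 0.0406]
tool_rot: [[-0.998, 0.059, 0.001], [0.059, 0.998, -0.0], [-0.001, -0.0, -1.0]]
ft_force: [-2.4, -0.2, 6.5]
gripper_width: 0.0631
```

```bash
python3 to.py .4734 -.3461 .09 -4.4;python3 w.py pics/w25.png pics/s25.png 170 120
```

```text
t 23.62 tcp [ 0.6139 -0.1095  0.0406] uyaw -3.41 travel [0.1262, -0.2446, -0.0495] spin 0.0173 w 0.0631 F [-2.4 -0.2  6.5] M [ 0.04  0.24 -0.01] q6 -0.12
```

View pics/s25.png

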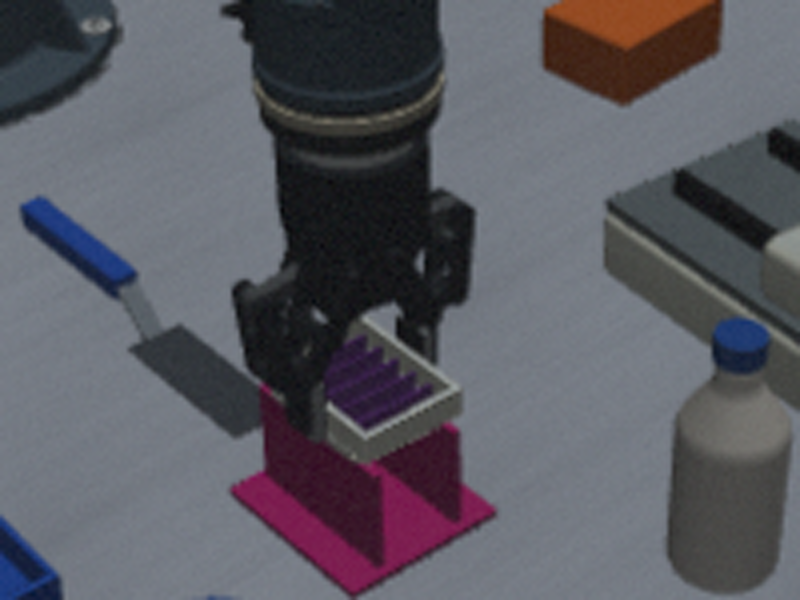

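Request:
move_arm(travel=[[0, 0, -0.003], [0, 0, -0.009], [0, 0, -0.018], [0, 0, -0.03], [0, 0, -0.042], [0, 0, -0.052], [0, 0, -0.058], [0, 0, -0.06]], spin=[0, 0, 0, 0, 0, 0, 0, 0])

```text
clock: 24.38
tcp_pos: [0.6141, -0.1095, 0.1012]
tool_rot: [[-0.998, 0.059, 0.002], [0.059, 0.998, -0.0], [-0.002, -0.0, -1.0]]
ft_force: [-0.0, -0.1, -1.2]
gripper_width: 0.0629
```

```bash
python3 to.py .4734 -.3461 .1 -4.4;python3 w.py pics/w26.png pics/s26.png 170 100
```

```text
t 24.38 tcp [ 0.6141 -0.1095  0.1012] uyaw -3.40 travel [0.1264, -0.2446, 0.001] spin 0.0174 w 0.0629 F [-0.  -0.1 -1.2] M [ 0.01 -0.04  0.02] q6 -0.12
```

View pics/s26.png

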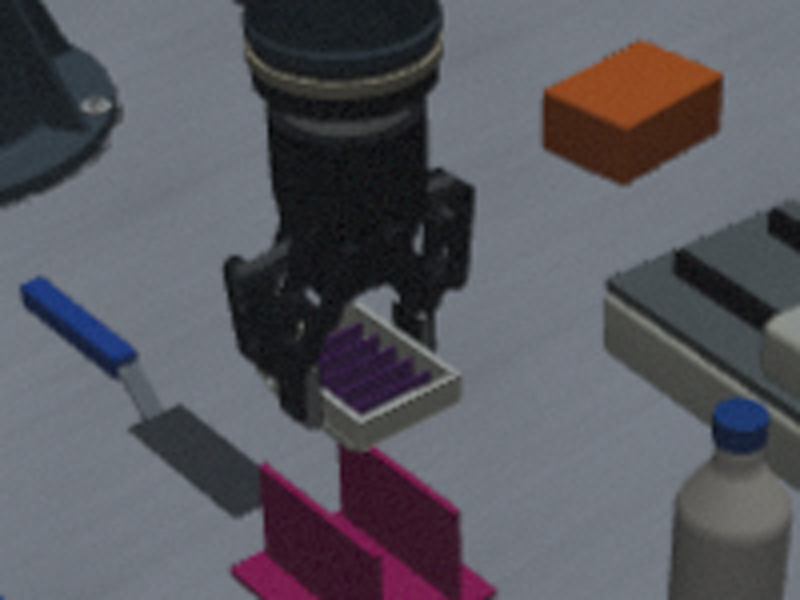

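Held level and clear of the stand. Travelling to the tray.

Request:
move_arm(travel=[[0.004, -0.007, 0], [0.011, -0.021, 0], [0.022, -0.042, 0], [0.035, -0.067, 0], [0.048, -0.092, 0], [0.061, -0.117, 0], [0.074, -0.142, 0], [0.087, -0.168, 0]], spin=[0.002, 0.004, 0.006, 0.008, 0.01, 0.012, 0.014, 0.017])

```text
clock: 25.15
tcp_pos: [0.5144, -0.2737, 0.0993]
tool_rot: [[-0.997, 0.077, -0.001], [0.077, 0.997, 0.0], [0.001, 0.0, -1.0]]
ft_force: [0.3, 0.3, -1.9]
gripper_width: 0.0631
```

Request:
move_arm(travel=[[0.012, -0.023, 0], [0.022, -0.044, 0], [0.03, -0.06, 0.004], [0.036, -0.07, 0.012], [0.038, -0.075, 0.025], [0.038, -0.075, 0.04], [0.038, -0.075, 0.048], [0.038, -0.075, 0.05]], spin=[0, 0, 0, 0, 0, 0, 0, 0])

```text
clock: 25.82
tcp_pos: [0.4715, -0.3431, 0.0477]
tool_rot: [[-0.997, 0.077, -0.003], [0.077, 0.997, 0.002], [0.003, 0.002, -1.0]]
ft_force: [-0.6, 0.1, -3.0]
gripper_width: 0.0628
```

```bash
python3 to.py .4734 -.3461 -.0244 -4.4;python3 w.py pics/w27.png pics/s27.png 60 180
```

```text
t 25.82 tcp [ 0.4715 -0.3431  0.0477] uyaw -4.39 travel [-0.0024, -0.0029, 0.072] spin 0.0001 w 0.0628 F [-0.6  0.1 -3. ] M [-0.04  0.02  0.07] q6 -0.55
```

View pics/s27.png

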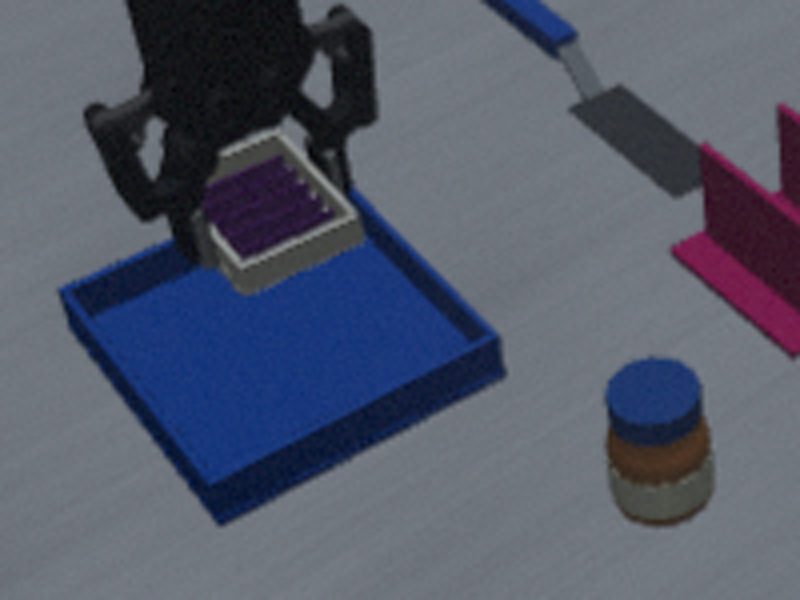

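View pics/w27.png

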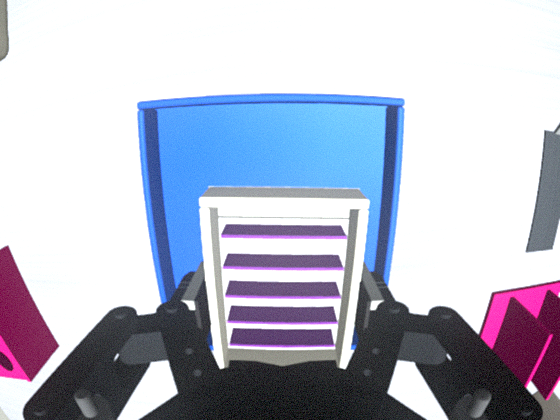

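Request:
move_arm(travel=[[-0.001, -0.001, 0.006], [-0.002, -0.003, 0.018], [-0.002, -0.003, 0.032], [-0.002, -0.003, 0.046], [-0.002, -0.003, 0.057], [-0.002, -0.003, 0.064], [-0.002, -0.003, 0.067], [-0.002, -0.003, 0.067]], spin=[0, 0, 0, 0, 0, 0, 0, 0])

```text
clock: 26.58
tcp_pos: [0.4745, -0.3467, -0.0179]
tool_rot: [[-0.997, 0.076, -0.001], [0.076, 0.997, 0.001], [0.001, 0.0, -1.0]]
ft_force: [0.0, -0.2, -2.2]
gripper_width: 0.0629
```

Request:
move_arm(travel=[[0, 0, 0.001], [0, 0, 0.002], [0, 0, 0.003], [0, 0, 0.003]], spin=[0, 0, 0, 0])

```text
clock: 26.92
tcp_pos: [0.4749, -0.3471, -0.02]
tool_rot: [[-0.997, 0.076, 0.0], [0.076, 0.997, -0.0], [-0.0, -0.0, -1.0]]
ft_force: [0.3, 0.8, -2.5]
gripper_width: 0.0626
```

```bash
python3 to.py .4734 -.3461 -.0244 -4.4
```

```text
t 26.92 tcp [ 0.4749 -0.3471 -0.02  ] uyaw -4.38 travel [0.0016, 0.0008, 0.0044] spin 0.0004 w 0.0626 F [ 0.3  0.8 -2.5] M [ 0.02 -0.01  0.02] q6 -0.55
```

Request:
move_arm(travel=[[0, 0, 0.001], [0, 0, 0.002], [0, 0, 0.003], [0, 0, 0.003]], spin=[0, 0, 0, 0])

```text
clock: 27.25
tcp_pos: [0.4747, -0.3468, -0.0235]
tool_rot: [[-0.997, 0.076, -0.0], [0.076, 0.997, 0.0], [0.0, 0.0, -1.0]]
ft_force: [-0.5, 0.0, -2.1]
gripper_width: 0.0628
```

Request:
move_arm(travel=[[0, 0, 0.0005], [0, 0, 0.001], [0, 0, 0.001]], spin=[0, 0, 0])

```text
clock: 27.5
tcp_pos: [0.4748, -0.3469, -0.0244]
tool_rot: [[-0.997, 0.076, 0.0], [0.076, 0.997, -0.0], [-0.0, -0.0, -1.0]]
ft_force: [-0.6, 0.2, -1.9]
gripper_width: 0.0627
```

```bash
python3 to.py .4734 -.3461 -.0244 -4.4
```

```text
t 27.50 tcp [ 0.4748 -0.3469 -0.0244] uyaw -4.38 travel [0.0014, 0.0007, 0.0] spin 0.0004 w 0.0627 F [-0.6  0.2 -1.9] M [ 0.02 -0.    0.02] q6 -0.55
```

Request:
move_arm(travel=[[0, 0, 0.0005], [0, 0, 0.001], [0, 0, 0.001]], spin=[0, 0, 0])

```text
clock: 27.75
tcp_pos: [0.4748, -0.347, -0.0244]
tool_rot: [[-0.997, 0.076, 0.0], [0.076, 0.997, -0.0], [-0.0, -0.0, -1.0]]
ft_force: [-5.3, 3.4, 14.8]
gripper_width: 0.0629
```

Request:
move_arm(travel=[[0, 0, 0.0005], [0, 0, 0.0005], [0, 0, 0.0005]], spin=[0, 0, 0])

```text
clock: 28.0
tcp_pos: [0.4748, -0.347, -0.0245]
tool_rot: [[-0.997, 0.076, 0.001], [0.076, 0.997, -0.0], [-0.001, -0.0, -1.0]]
ft_force: [-7.2, 5.4, 22.5]
gripper_width: 0.0634
```

```bash
python3 to.py .4734 -.3461 -.0244 -4.4; python3 w.py pics/w28.png pics/s28.png 60 180
```

```text
t 28.00 tcp [ 0.4748 -0.347  -0.0245] uyaw -4.38 travel [0.0015, 0.0008, -0.0001] spin 0.0004 w 0.0634 F [-7.2  5.4 22.5] M [1.26 1.56 0.02] q6 -0.55
```

View pics/s28.png

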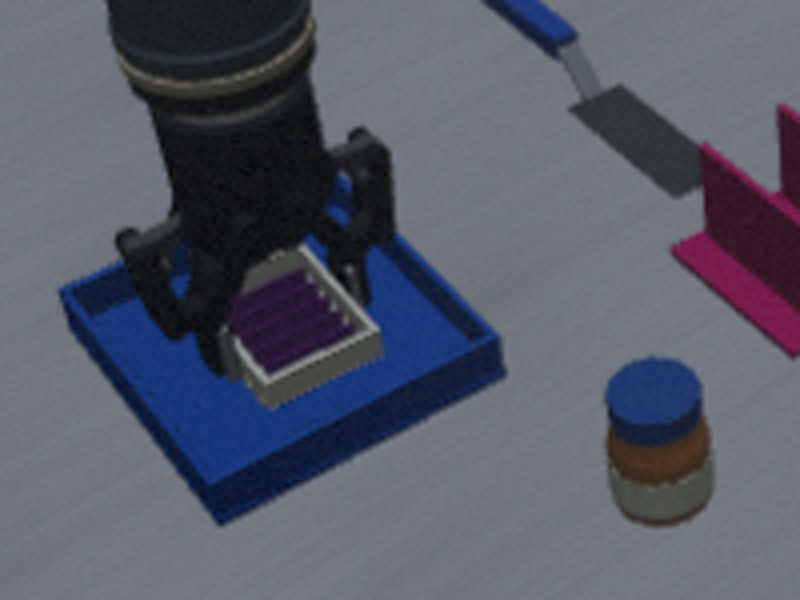

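Request:
move_arm(travel=[[0, 0, -0.0008], [0, 0, -0.0012], [0, 0, -0.0012]], spin=[0, 0, 0])

```text
clock: 28.35
tcp_pos: [0.4749, -0.347, -0.0244]
tool_rot: [[-0.997, 0.076, 0.0], [0.076, 0.997, -0.0], [-0.0, -0.0, -1.0]]
ft_force: [-2.3, 0.9, 4.6]
gripper_width: 0.0632
```

Request:
move_arm(travel=[[0, 0, 0], [0, 0, 0], [0, 0, 0], [0, 0, 0], [0, 0, 0], [0, 0, 0]], spin=[0, 0, 0, 0, 0, 0], gripper=1)

```text
clock: 28.85
tcp_pos: [0.4748, -0.347, -0.0246]
tool_rot: [[-0.997, 0.076, -0.0], [0.076, 0.997, -0.0], [0.0, -0.0, -1.0]]
ft_force: [-0.8, 0.4, -0.9]
gripper_width: 0.0855
```

```bash
python3 to.py .4734 -.3461 -.0244 -4.4; python3 w.py pics/w29.png pics/s29.png 60 180
```

```text
t 28.85 tcp [ 0.4748 -0.347  -0.0246] uyaw -4.38 travel [0.0014, 0.0007, -0.0002] spin 0.0004 w 0.0855 F [-0.8  0.4 -0.9] M [ 0.01 -0.04 -0.01] q6 -0.55
```

View pics/w29.png

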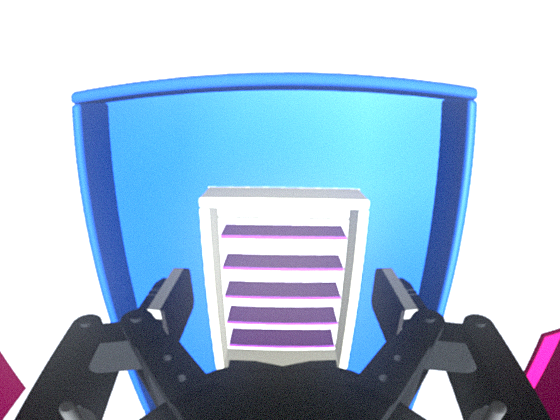

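Released, with clear gaps on both sides (dish px 200–368, pads at 192 and 372 in nearer perspective). I'll raise straight up and then back away.

Request:
move_arm(travel=[[0, 0, -0.004], [0, 0, -0.014], [0, 0, -0.03], [0, 0, -0.06], [0, 0, -0.095], [0, 0, -0.13], [0, 0, -0.155], [0, 0, -0.16]], spin=[0, 0, 0, 0, 0, 0, 0, 0])

```text
clock: 29.62
tcp_pos: [0.4765, -0.3482, 0.1413]
tool_rot: [[-0.997, 0.076, 0.006], [0.076, 0.997, -0.004], [-0.006, -0.004, -1.0]]
ft_force: [1.0, -0.3, 1.0]
gripper_width: 0.0857
```

Request:
move_arm(travel=[[0, 0.03, -0.01], [0, 0.07, -0.02], [0, 0.11, -0.03], [0, 0.15, -0.04], [0, 0.19, -0.05], [0, 0.23, -0.05], [0, 0.25, -0.05], [0, 0.25, -0.05]], spin=[0, 0, 0, 0, 0, 0, 0, 0])

```text
clock: 30.28
tcp_pos: [0.494, -0.094, 0.1862]
tool_rot: [[-0.997, 0.072, 0.001], [0.072, 0.997, 0.001], [-0.001, 0.001, -1.0]]
ft_force: [-0.4, 0.5, 0.4]
gripper_width: 0.0858
```

Request:
move_arm(travel=[[0, 0, 0], [0, 0, 0], [0, 0, 0]], spin=[0, 0, 0])

```text
clock: 30.53
tcp_pos: [0.4937, -0.0986, 0.1854]
tool_rot: [[-0.997, 0.077, -0.0], [0.077, 0.997, -0.0], [0.0, -0.0, -1.0]]
ft_force: [-0.7, -0.7, -0.0]
gripper_width: 0.0852
```

```bash
python3 to.py .4734 -.3461 -.0244 -4.4; python3 - <<'E'
from h import *
t=robot.get_image("top"); s=robot.get_image("scene")
cv2.imwrite("pics/tf.png",t["pixels"][:,:,::-1]); cv2.imwrite("pics/sf.png",s["pixels"][:,:,::-1])
crop(t,360,190,120,105,6,"pics/tf2.png"); np.save("top4.npy",t,allow_pickle=True)
E
```

```text
t 30.53 tcp [ 0.4937 -0.0986  0.1854] uyaw -4.44 travel [0.0011, -0.2483, 0.2099] spin -0.0007 w 0.0852 F [-0.7 -0.7 -0. ] M [-0.05  0.05  0.03] q6 -0.12
```

View pics/tf.png

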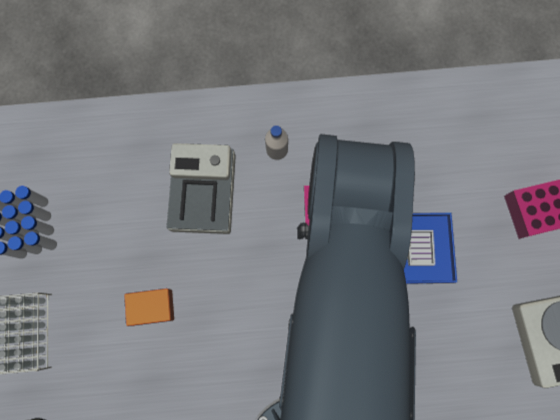

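View pics/sf.png

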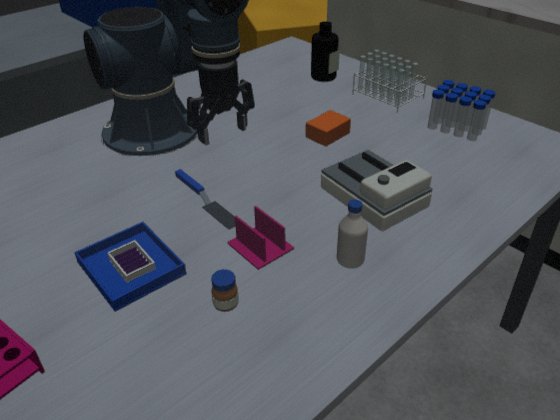

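View pics/tf2.png

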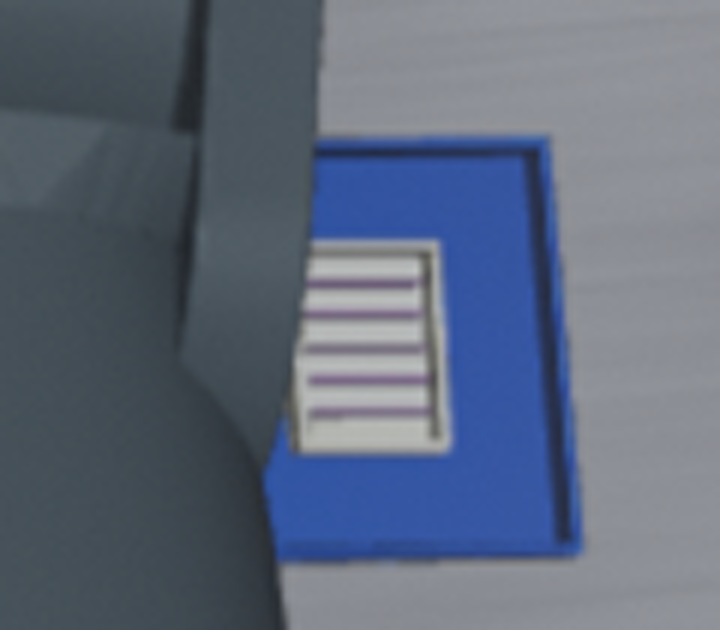

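The dish lies flat near the tray's middle (scene px 131,260). The spatula is flat on the bench (205,198). Bottle, jar and box are at the same pixels as at the start.

```bash
python3 -c "
from bench import robot
print(robot.sign_off())"
```

```text
the job is handed in; nothing more can be done
None
```

The job is done and handed in at about 30.5 s of the 67 s allowed; no verdict was reported.

- **Sequence:** I took the spatula by its handle and slid the blade under the dish until it rode up against the rear fence. I lifted the dish out on the blade and lowered it onto the stand's rails, where the blade sank free and was pulled out. I laid the spatula flat on the bench, gripped the dish by its long sides (63 mm opening), and set it down and released it in the tray.
- **Last checks:**
  - The dish looks flat and released, within a few mm of the tray's middle. The TCP was about 1–2 mm from my estimate of the middle at release.
  - The spatula is flat on the bench and let go.
  - The bottle, jar and orange box show no shift in the before and after images.
  - The gripper is clear of everything and the wrist force is near zero.
- **What disagreed:**
  - **Fingertip position:** The description puts the fingertips 8 mm ahead of the TCP. In the images they stood about 28 mm behind it when shut and about 38 mm when open. My first grasp therefore closed above the handle, touching nothing, and I then used the measured offset.
  - **Tray set-down:** It briefly pressed with 22 N before I backed off and released.
  - **Top view:** In the last top picture the arm hides part of the dish, so I judged flatness and centring from the scene picture and the part that was visible.

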